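# Open the mixing enclosure: fan on, sash up to the pointer

### The job

Get the small ventilated mixing enclosure on the bench ready for work. First press down the far, ribbed end of the rocker on the grey switch box so that it stays down (this starts the fan), and only then push the clear front sash up with your fingertips from beneath its lip until the lip is level with the pointer on the enclosure's right post, and leave it standing there. Only press and push: do not pinch the lip, and do not move any of the loose things on the bench.

Things in the scene. Friction and masses are not known exactly. Their poses are not given: they have to be found in the camera images.
- hood: White enclosure, fixed: 280 wide, 235 deep, 484 mm high, round grey filter on its roof. Origin: on the bench under the middle of the sash plane. x points level into it (away from its front), y to its left, z up; turned a little about z. Its two posts are 35 mm wide, 210 mm apart, their fronts at x = -22 mm; roof and 12 mm high steel base begin at x = -25 mm. The sash runs up between the posts.
- sash (a joint): Travel of the clear front sash in m: 0 is its lowest place, positive is up, stop at 0.17. It slides straight up, hung on a counterweight: it moves with about 2 to 6 N, does not fall back, and stays where it is left; pushed fast it coasts on.
- lip_front (a point): Middle of the front face of the sash's lip, a level ledge along the bottom of the sash that juts out 45 mm towards the robot from the sash plane: 170 mm long (along the enclosure's y), 16 mm thick (underside 8 mm below this point, top 8 mm above). Axes as the enclosure's. 73 mm up with the sash at its lowest; beneath the lip it is open down to the steel base. This height must match the pointer.
- lip_strip: Black rubber strip, 43 x 170 x 6 mm, that forms the underside of the lip: push up here. It juts 2 mm farther forward than the aluminium above it. Origin: in the sash plane at the height of lip_front.
- lip_bar: Aluminium bar, 41 x 170 x 10 mm, that forms the upper part of the lip. Origin: as lip_strip. Pinching means pressing on lip_bar and lip_strip at once with the fingers.
- pointer_tip (a point): Point of the small flat steel pointer clamped by a brass screw to the height scale on the enclosure's right post; it points left at the lip's right end, 6 mm from it, and does not move. Its height (140 to 220 mm over the bench) is the one for the middle of the lip's front.
- switch_box: Grey plastic switch box of the fan, 100 x 80 x 64 mm, with a thin 35 mm aerial standing on its far left corner, fixed to the bench. Its upper face slopes 30 degrees, low side towards the robot. Origin: centre of its underside. x points level away from its low side, z up; turned about z.
- fan_rocker (a joint): Angle of the black rocker (44 x 26 mm) in the sloping face, rad: 0 is off (near end down, far end standing proud), 0.36 is on (far end fully down, at its stop). It is stiff, about 4 N pressed near its end, and stays where it is left.
- rocker_far_end (a point): On the upper surface of the rocker's far (uphill) half, 15 mm from its pivot, by three fine ribs: the place to press, straight down or square to the sloping face. It moves about 5 mm down. About 60 mm over the bench when off.
- ink_bottle_cyan: White bottle with a blue cap, 58 mm across, 140 mm high, loose on the bench at the left. Origin: centre of its underside. Leave alone.
- ink_bottle_magenta: White bottle with a red cap, 58 mm across, 140 mm high, loose on the bench at the left. Origin: centre of its underside. Leave alone.
- swab_jar: White jar with a screw lid, 69 mm across, 74 mm high, loose on the bench at the left. Origin: centre of its underside. Leave alone.
- wipes_pack: Pack of wipes, 94 x 134 x 34 mm, loose on the bench to the left of the switch box. Origin: centre of its underside. Leave alone.
- spanner: Flat open spanner, 85 x 139 x 5 mm, loose on the bench in front of the enclosure's right side. Origin: centre of its underside. Leave alone.

How it is judged:
By the outcome, as a careful person would: the job done as asked, in the order asked, and still so for the second after the job is handed in, with the robot touching nothing.
It also fails if it takes over 56 s, if anything falls off the work surface, if the arm or the gripper's body presses on something with over 40 N, if the wrist force passes 120 N, or if a joint passes its speed limit or range.

### The arm

A 7-joint arm with a two-finger parallel gripper is mounted at the origin on a cart in front of the work surface, level with it; the furniture and walls round the work are solid. World frame = base frame: x ahead of the robot, y to its left, z up, the work surface at z = 0. Lengths are in m, angles in rad, forces in N, time in s.
With the tool pointing down it reaches from about 0.35 to 0.9 m from the base axis. Payload 8.1 kg.
Tool frame: the origin (TCP) lies on the centre line of the jaws, within the pads' length; the fingertips stand arm.tip_extent ahead of it and the grasp point (between the pads) lies 3 mm ahead of it (arm.tip_extent is the distance from the TCP to the fingertips, in m); y points along the fingers, z is the direction in which the jaws open and shut, and the axes are right-handed (so a half turn about y gives the same grasp; the last joint's range is limited). The gripper opens to 92 mm and grips with 3 to 60 N. Pads are 19 mm wide; open, the fingers measure 130 mm over their backs; the gripper's body (75 mm by 190 mm) begins 47 mm behind the grasp point.
Start: joints at [-1.445, 0.434, 0.025, 1.573, -0.012, 1.134, -0.075], TCP at [0.142, 0.609, 0.218] pointing down, gripper open.
Joint ranges: [-2.62, 2.62], [-0.44, 2.09], [-1.27, 1.32], [0.08, 2.57], [-1.32, 4.46], [0.12, 2], [-2.74, 2.74]. Speed limits (rad/s): [2.22, 2.22, 3.01, 3.01, 3.14, 3.14, 3.14].

### API

Orientations are given as a rotation vector (axis times angle).
In Python, from cell import observe, get_image, sign_off, boxes_of, place_of, arm gives the robot as it stands.
- The arm moves only by the tool arm_command, never from a script. Its argument "plan" is a list of rows, each a list of 2 entries, a list of its own where there are three numbers: the shift along the tool's x, y, z in m, then the turn, a rotation vector about the tool's x, y, z in degrees. In form: [[[tx, ty, tz], [ax, ay, az]], ...]. A call has 1 to 5 rows; each row is the pose to reach, as a shift and turn from the pose commanded when the call began, along the tool's axes at that moment; what a row does not reach only later rows make up. A row lasts 1/10 s, in which the tool goes at most 50 mm and 8.59 degrees, less where a joint would pass 70% of its speed; a pose out of reach is approached as far as the arm can. A call with a gripper value outside its range is refused whole. "fingers" is the closure, from -1 (fully open) to 1 (shut), set as the call begins (left out, the last holds). The fingers move at their own pace and stop on an object; "squeeze" is the grip in N (left out, the last holds). Time passes only in rows, so rows that repeat a pose let the fingers close. It gives the time, the measured TCP pose, the force and the opening at its end, in the units of the state.
- observe(): the state, without advancing time (a new reading comes with each control period).
- get_image(name): name is "side" or "top"; returns a dict with "color" (400x640x3 uint8, red, green, blue), "camera_matrix" (3x3 intrinsics, pixels), "distortion" ([k1, k2, p1, p2, k3] as OpenCV has them; the pictures are not rectified), "world_to_cam" (4x4, takes a point from world to camera coordinates). Camera axes: x right, y up, looking along -z (the intrinsics and any distortion apply to the point x, -y, -z); pixel columns grow to the right and rows downward; lengths in m; the calibration is good to about 2 mm. A picture is of the moment at which its call begins. There is no depth.
- sign_off(): hands the job in, once; it reports no verdict.
Trained networks look in a picture, given as the dict that the camera call returned (one of the last four; its "shot" number tells which), for a name from the list of things; names that differ only in an ending like _2 or _b are one class to them, and where a whole thing is asked for, a point or a joint stands for the part that bears it (a point fixed in the world has none). Each returns a list of dicts, best first, with "confidence" (0 to 1); they miss things now and then, are a little off and sometimes report something else, mostly with a low value. They report only what shows in the picture. A call takes as long as a camera call.
- boxes_of(picture, thing): "point" ([column, row] in pixels, amid what is visible of it).
- place_of(picture, thing): "point" ([column, row] in pixels: a listed point, or the origin of a listed thing).
The state is a dict: "clock": time; "joints": joint angles; "dq": joint speeds; "joint_efforts": joint torques, N m; "position": TCP position; "ee_rot": TCP orientation; "force": force on the tool from outside, world axes, zero at the start; "ft_torque": the same for the moment, N m; "width": opening from 0.0 (shut) to 1.0 (fully open).
Only numpy, scipy, OpenCV 4.12 (cv2) and the standard library are available. Lean on these libraries where they do the work, as an engineer would, in place of code of your own. Each camera call takes 0.05 s, during which the arm holds its last target.

## Working session

There is one attempt and no reset: what is moved stays moved. The work goes in short steps, Python scripts to look and compute and a tool call to move; the robot and the scene stay as the last step left them, time stands still between calls to the robot, and variables do not carry over. Pictures are saved under pics/ and viewed, and the job is handed in when it is done.

Besides the shell and the picture viewer there is one more tool, called after "Emit:" as name([rows], argument=value, ...), one row to a line, values as JSON. arm_command: Moves the arm, as the interface text tells. Its arguments: {"type":"object","properties":{"plan":{"type":"array","items":{"type":"array"}},"fingers":{"type":"number"},"squeeze":{"type":"number"}},"required":["plan"]}

```bash
mkdir -p pics; ls; python3 - <<'E'
from cell import *
import cv2
s=observe(); print(s); print(arm, getattr(arm,'tip_extent',None))
for n in("side","top"):
    p=get_image(n); cv2.imwrite(f"pics/{n}0.png",p["color"][:,:,::-1]); print(n,p["camera_matrix"],p["distortion"],p["world_to_cam"])
    for t in ["hood","lip_front","pointer_tip","rocker_far_end","switch_box","spanner","wipes_pack","lip_strip"]:
        try: print(t,[(r["point"],round(r["confidence"],2)) for r in place_of(p,t)[:2]])
        except Exception as e: print(t,e)
E
```

```text
pics
{'clock': 0.0, 'joints': array([-1.44460371,  0.43522587,  0.02496348,  1.57413966, -0.01160175,
        1.13397601, -0.07507974]), 'dq': array([-0.00089492, -0.00015399,  0.00338358, -0.00042382,  0.00156562,
       -0.00088566,  0.00112338]), 'joint_efforts': array([ 1.39520571e-04, -6.67866039e+01,  9.85430516e-01, -3.14453351e+01,
       -6.04037731e-02,  4.28115728e-02,  1.69645546e-04]), 'position': array([0.14168074, 0.60817258, 0.21732661]), 'ee_rot': array([-1.56492449,  0.17972919, -0.17966082]), 'force': array([-0.72733596, -1.22270398, -0.1383431 ]), 'ft_torque': array([ 0.02878978, -0.02411684,  0.0494073 ]), 'width': 1.0013089234524772}
<Robot object at 0x7fa3b55ffa10> 0.022
side [[513.21037704   0.         326.36949877]
 [  0.         513.21037704 200.0768019 ]
 [  0.           0.           1.        ]] [-0.10732446  0.          0.          0.          0.        ] [[ 0.89969963 -0.43632831 -0.01257712 -0.48449507]
 [ 0.26535269  0.52381939  0.80944499 -0.30756807]
 [-0.34659563 -0.73159473  0.587061   -1.29481241]
 [ 0.          0.          0.          1.    
[... 339 characters left out ...]
06.9, 278.5], 0.2)]
top [[410.29135878   0.         320.1958743 ]
 [  0.         410.29135878 205.63349214]
 [  0.           0.           1.        ]] [-0.09961621  0.          0.          0.          0.        ] [[ 0.06719022 -0.99773349  0.00365546  0.02631495]
 [ 0.97390411  0.06638065  0.21703548 -0.56335711]
 [-0.21678622 -0.01102259  0.97615687 -1.16126425]
 [ 0.          0.          0.          1.        ]]
hood [([417.1, 177.7], 0.8)]
lip_front [([422.8, 182.3], 0.89)]
pointer_tip [([465.2, 172.3], 0.61)]
rocker_far_end [([356.2, 243.4], 0.59)]
switch_box [([352.5, 241.6], 0.57)]
spanner [([442.0, 257.8], 0.53)]
wipes_pack [([278.8, 248.5], 0.77), ([196.2, 220.8], 0.64)]
lip_strip []
```

View pics/side0.png

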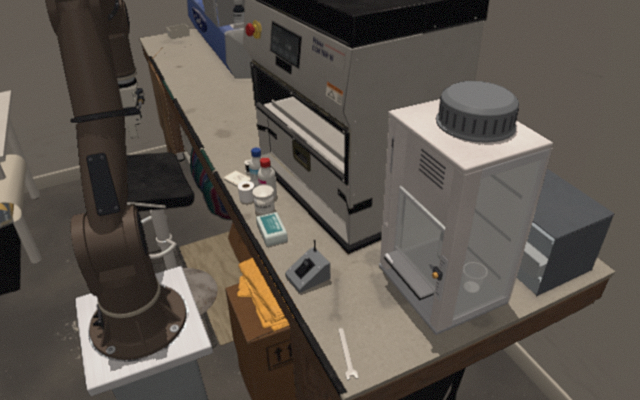

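View pics/top0.png

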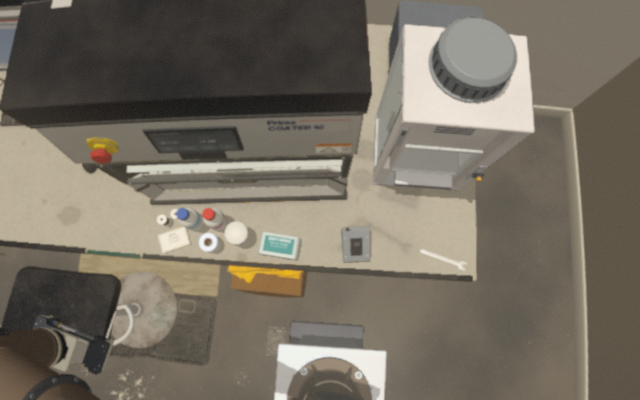

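```bash
cat > h.py <<'E'
from cell import *
import cv2, numpy as np
from scipy.optimize import least_squares
from scipy.spatial.transform import Rotation as R
def proj(p,X):
    X=np.atleast_2d(X); W=p["world_to_cam"]; c=X@W[:3,:3].T+W[:3,3]; c=c*[1,-1,-1]
    return cv2.projectPoints(c.reshape(-1,1,3),np.zeros(3),np.zeros(3),p["camera_matrix"],p["distortion"])[0].reshape(-1,2)
def ray(p,uv):
    n=cv2.undistortPoints(np.array([[uv]],float),p["camera_matrix"],p["distortion"])[0,0]
    W=p["world_to_cam"]; d=W[:3,:3].T@np.array([n[0],-n[1],-1]); o=-W[:3,:3].T@W[:3,3]; return o,d/np.linalg.norm(d)
def atz(p,uv,z):
    o,d=ray(p,uv); return o+d*(z-o[2])/d[2]
def tri(ps,uvs):
    f=lambda X: np.concatenate([proj(p,X)[0]-u for p,u in zip(ps,uvs)])
    r=least_squares(f,[.6,0,.1]); return r.x,np.sqrt(np.mean(r.fun**2))
def shots():
    return get_image("side"),get_image("top")
E
python3 - <<'E'
from h import *
s,t=shots()
def one(p,n):
    r=place_of(p,n); return r[0]["point"] if r else None
for n in ["hood","lip_front","pointer_tip","rocker_far_end","switch_box","spanner","wipes_pack"]:
    a,b=one(s,n),one(t,n)
    if a is None or b is None: print(n,a,b); continue
    X,e=tri([s,t],[a,b]); print(n,X.round(4),round(e,2), a,b)
    if n in("hood","switch_box","spanner","wipes_pack"): print("   z0",atz(s,a,0).round(4),atz(t,b,0).round(4))
    if n=="lip_front": print("   z73",atz(s,a,.073).round(4),atz(t,b,.073).round(4))
    if n=="rocker_far_end": print("   z60",atz(s,a,.06).round(4),atz(t,b,.06).round(4))
cv2.imwrite("pics/s_zoom.png",cv2.resize(s["color"][190:370,240:480,::-1],None,fx=3.3,fy=3.3,interpolation=cv2.INTER_CUBIC))
cv2.imwrite("pics/t_zoom.png",cv2.resize(t["color"][130:300,260:500,::-1],None,fx=3.3,fy=3.3,interpolation=cv2.INTER_CUBIC))
E
```

```text
hood [ 0.6813 -0.2368 -0.0019] 1.57 [415.2, 294.0] [415.5, 181.7]
   z0 [ 0.6861 -0.2383  0.    ] [ 0.673  -0.2338  0.    ]
lip_front [398.6, 275.4] None
pointer_tip [ 0.437  -0.1943  0.4539] 43.51 [261.4, 182.7] [466.0, 174.0]
rocker_far_end [307.2, 261.4] None
switch_box [ 0.4605 -0.0531  0.0024] 0.5 [308.7, 276.7] [356.3, 243.3]
   z0 [ 0.4596 -0.0506  0.    ] [ 0.4631 -0.0538  0.    ]
spanner [ 0.4367 -0.3203  0.0054] 0.67 [347.4, 349.2] [442.0, 258.1]
   z0 [ 0.4407 -0.3169  0.    ] [ 0.4342 -0.3209  0.    ]
wipes_pack [ 0.4407  0.19   -0.0211] 0.45 [272.3, 234.6] [277.2, 246.6]
   z0 [0.4349 0.1653 0.    ] [0.4364 0.1882 0.    ]
```

View pics/s_zoom.png

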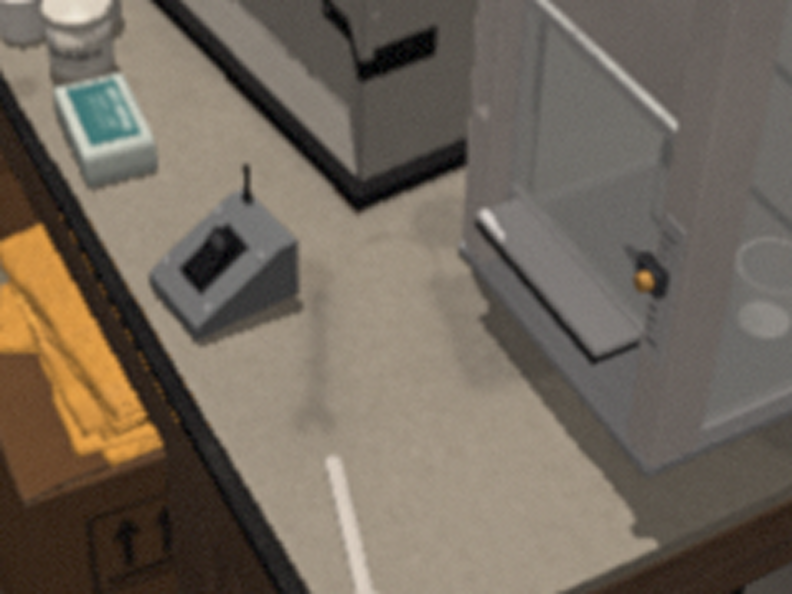

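View pics/t_zoom.png

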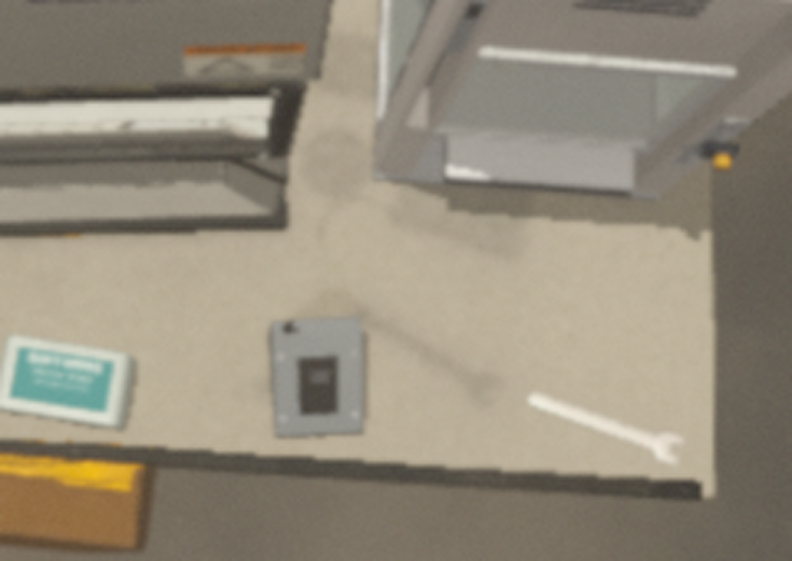

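```bash
cat > fit.py <<'E'
from h import *
s,t=shots()
Z=lambda x,y,o: (o[0]+x/3.3,o[1]+y/3.3)
S=(240,190);T=(260,130)
obs=[(s,Z(480,225,S),(-.045,.085,.073)),(s,Z(595,358,S),(-.045,-.085,.065)),(s,Z(650,468,S),(-.025,-.14,0)),(s,Z(463,252,S),(-.025,.14,.006)),
(t,Z(447,178,T),(-.044,.085,.075)),(t,Z(633,191,T),(-.044,-.085,.075)),(t,Z(375,180,T),(-.025,.14,.012))]
def w(q,h):
    c,sn=np.cos(q[2]),np.sin(q[2]); return np.array([q[0]+c*h[0]-sn*h[1],q[1]+sn*h[0]+c*h[1],h[2]])
f=lambda q: np.concatenate([proj(p,w(q,h))[0]-u for p,u,h in obs])
r=least_squares(f,[.68,-.23,0],loss='soft_l1'); print(r.x,np.degrees(r.x[2])); print(f(r.x).reshape(-1,2).round(1))
q=r.x
# pointer: y=-.091; x unknown near -0.03
us,ut=None,None
for k in range(3):
  for p,n in((s,'side'),(t,'top')):
    if k: p=get_image(n)
    for d in place_of(p,"pointer_tip")[:2]: print(n,np.round(d["point"],1),d["confidence"])
    for m in("lip_front","rocker_far_end"):
      for d in place_of(p,m)[:2]: print("   ",m,n,np.round(d["point"],1),d["confidence"])
for u in((430,265.2),(427.4,262.1)):
  g=lambda v: proj(s,w(q,(v[0],-.091,v[1])))[0]-u
  print(u,least_squares(g,[-.03,.18]).x)
for z in(.16,.17,.18,.19,.2):print(z,[proj(p,w(q,(-.03,-.091,z)))[0].round(1) for p in (s,t)])
E
python3 fit.py
```

```text
[ 0.68324615 -0.23826595  0.0022355 ] 0.1280846330582738
[[-0.6  1.9]
 [ 0.4  6.1]
 [ 0.4  2.8]
 [-0.8 -2.8]
 [-1.  -0. ]
 [-1.4 -0.2]
 [ 0.1 -2.2]]
side [432.  264.6] 0.68
    lip_front side [400.5 277.8] 0.6
top [465.  173.5] 0.55
top [357.5 239.9] 0.51
    lip_front top [423.2 182.1] 0.88
    lip_front top [421.8 170.5] 0.37
    rocker_far_end top [358.9 246. ] 0.42
side [427.9 263.4] 0.42
    lip_front side [402.2 273.9] 0.68
    rocker_far_end side [308.8 259.3] 0.51
top [277.3 250.4] 0.59
top [465.7 174.9] 0.53
    lip_front top [424.  183.3] 0.74
    rocker_far_end top [357.3 245.8] 0.48
side [428.5 262. ] 0.64
    lip_front side [403.7 274.9] 0.72
    rocker_far_end side [306.6 262.7] 0.68
top [463.9 172.9] 0.38
    lip_front top [420.5 180.9] 0.95
    rocker_far_end top [358.2 243.9] 0.62
(430, 265.2) [-0.03992546  0.19917474]
(427.4, 262.1) [-0.04882743  0.21252628]
0.16 [array([431.7, 276.2]), array([461.7, 175.2])]
0.17 [array([432.1, 273.1]), array([462.9, 174.2])]
0.18 [array([432.6, 269.9]), array([464.1, 173.1])]
0.19 [array([433.1, 266.8]), array([465.4, 172.1])]
0.2 [array([433.6, 263.6]), array([466.6, 171. ])]
```

```bash
python3 - <<'E'
from h import *
s,t=shots()
cv2.imwrite("pics/s_z2.png",cv2.resize(s["color"][240:340,370:470,::-1],None,fx=6,fy=6,interpolation=cv2.INTER_CUBIC))
cv2.imwrite("pics/t_z2.png",cv2.resize(t["color"][120:200,360:490,::-1],None,fx=6,fy=6,interpolation=cv2.INTER_CUBIC))
a=cv2.resize(s["color"][230:310,270:350,::-1],None,fx=5,fy=5,interpolation=cv2.INTER_CUBIC)
b=cv2.resize(t["color"][210:290,320:400,::-1],None,fx=5,fy=5,interpolation=cv2.INTER_CUBIC)
cv2.imwrite("pics/box.png",np.hstack([a,b]))
E
```

```text
(no output)
```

View pics/s_z2.png

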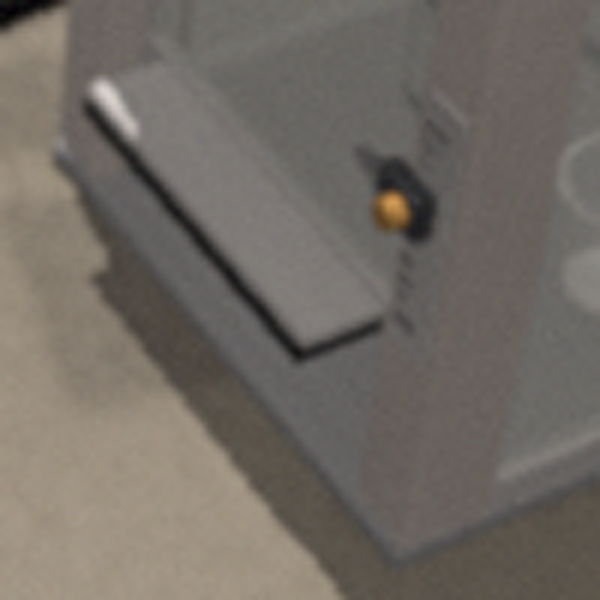

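View pics/t_z2.png

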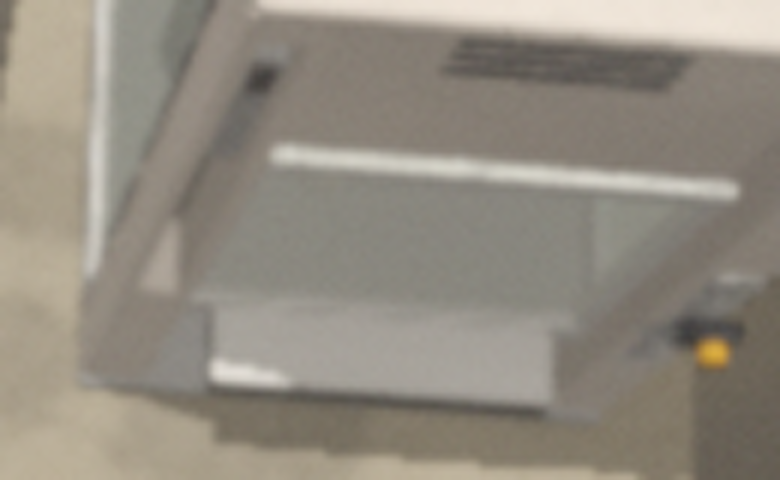

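View pics/box.png

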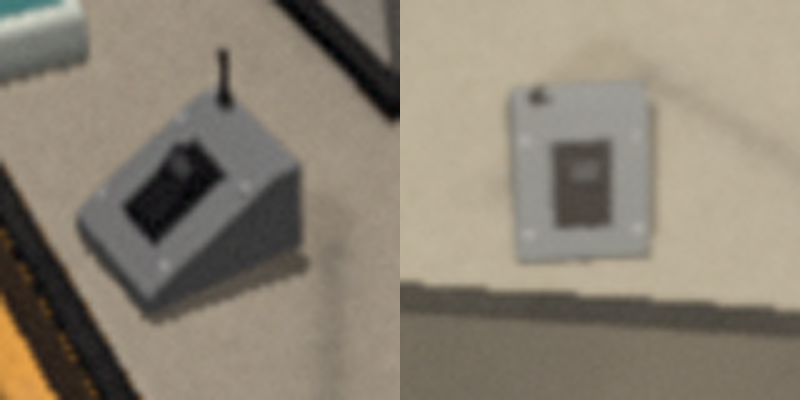

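```bash
cat > fit2.py <<'E'
from h import *
s,t=shots()
S=lambda x,y:(370+x/6-.4,240+y/6-.4); T=lambda x,y:(360+x/6-.4,120+y/6-.4)
L=0
obs=[(s,S(90,82),(-.043,.085,.081)),(s,S(300,360),(-.045,-.085,.065)),(s,S(300,343),(-.043,-.085,.081)),(s,S(400,562),(-.025,-.14,0)),(s,S(58,150),(-.025,.14,.012)),
(t,T(208,383),(-.043,.085,.081)),(t,T(552,404),(-.043,-.085,.081)),(t,T(80,383),(-.025,.14,.012)),(t,T(595,415),(-.025,-.14,.012))]
def w(q,h):
    c,sn=np.cos(q[2]),np.sin(q[2]); return np.array([q[0]+c*h[0]-sn*h[1],q[1]+sn*h[0]+c*h[1],h[2]])
if __name__=="__main__":
  for sel in (range(9),range(5),range(5,9)):
    o=[obs[i] for i in sel]
    f=lambda q: np.concatenate([proj(p,w(q,h)+[0,0,q[3] if abs(h[1])<.1 else 0])[0]-u for p,u,h in o])
    r=least_squares(f,[.68,-.23,0,0],loss='soft_l1'); print(r.x.round(4),np.degrees(r.x[2])); print(f(r.x).reshape(-1,2).round(1).tolist())
E
python3 fit2.py
```

```text
[ 0.6802 -0.2349  0.0041  0.0127] 0.2344796918234953
[[-0.3, 0.4], [-0.1, 0.9], [1.3, -1.1], [-0.6, 0.8], [-1.3, -2.9], [0.2, -0.6], [-0.3, -0.4], [-0.3, -0.2], [1.4, 0.2]]
[ 0.6814 -0.2348 -0.0031  0.0122] -0.17883096374665078
[[0.2, 0.2], [0.0, 0.9], [1.4, -1.1], [-0.6, 0.8], [-0.6, -3.2]]
[ 0.6794 -0.2344  0.0084  0.0124] 0.4831049272692755
[[0.1, -0.2], [-0.5, -0.2], [-0.5, 0.2], [1.3, 0.2]]
```

```bash
python3 - <<'E'
from fit2 import *
q=[.6802,-.2349,.0041]
for u in (S(357,150),(428.5,263)):
  for v in (T(635,352),(465.2,173.5)):
    X,e=tri([s,t],[u,v]); c,sn=np.cos(q[2]),np.sin(q[2]); d=X-[q[0],q[1],0]
    print(u,v,X.round(4),e,(c*d[0]+sn*d[1]).round(4),(-sn*d[0]+c*d[1]).round(4))
  g=lambda a: proj(s,w(q,(a[0],-.091,a[1])))[0]-u
  print(least_squares(g,[-.03,.18]).x)
  for x in(-.024,-.03,-.035):
    g=lambda a: proj(s,w(q,(x,a[0],a[1])))[0]-u
    print(x,least_squares(g,[-.09,.18]).x)
# rocker model
# box fit
B=lambda x,y:(270+x/5-.4,230+y/5-.4); C=lambda x,y:(320+(x-400)/5-.4,210+y/5-.4)
hl=.064-.1*np.tan(np.pi/6)*1 if False else None
ob=[(s,B(300,163),(.05,-.04,.064)),(s,B(300,250),(.05,-.04,0)),(s,B(150,315),(-.05,-.04,0)),(t,C(513,85),(.05,.04,.064)),(t,C(648,82),(.05,-.04,.064)),(t,C(517,262),(-.05,.04,.005)),(t,C(650,260),(-.05,-.04,.005))]
f=lambda q: np.concatenate([proj(p,w(q,h))[0]-u for p,u,h in ob])
r=least_squares(f,[.46,-.05,0],loss='soft_l1');print(r.x,np.degrees(r.x[2]),f(r.x).reshape(-1,2).round(1).tolist())
for u in([307.5,261.3],):
  for v in([357.8,244.6],): print(tri([s,t],[u,v]),atz(s,u,.06),atz(t,v,.06))
ribs=(B(180,158),C(586,170)); print("ribs",tri([s,t],ribs),atz(s,ribs[0],.06),atz(t,ribs[1],.06))
E
```

```text
(429.1, 264.6) (465.43333333333334, 178.26666666666665) [ 0.6378 -0.3277  0.2001] 1.3036979755478104 -0.0428 -0.0927
(429.1, 264.6) (465.2, 173.5) [ 0.6452 -0.3255  0.1977] 0.36524517557913627 -0.0354 -0.0904
[-0.0371133   0.19831027]
-0.024 [-0.07580476  0.18003725]
-0.03 [-0.08275735  0.18839808]
-0.035 [-0.08855118  0.19536544]
(428.5, 263) (465.43333333333334, 178.26666666666665) [ 0.6366 -0.3263  0.2043] 1.3302542441438812 -0.044 -0.0912
(428.5, 263) (465.2, 173.5) [ 0.6439 -0.324   0.2019] 0.3371087206703913 -0.0367 -0.0889
[-0.03956577  0.20431949]
-0.024 [-0.072886    0.18269918]
-0.03 [-0.07986824  0.19103297]
-0.035 [-0.08568678  0.1979778 ]
[ 0.45505362 -0.05041486  0.10446554] 5.985434448024055 [[0.4, -0.4], [0.6, -0.7], [-1.1, 0.6], [0.3, 0.2], [0.3, -0.2], [-0.1, 0.5], [-0.4, -0.2]]
(array([ 0.45413592, -0.05401484,  0.06210414]), np.float64(0.6921546901004246)) [ 0.45756145 -0.05215454  0.06      ] [ 0.45149887 -0.05342365  0.06      ]
ribs (array([ 0.45350185, -0.0501233 ,  0.06056062]), np.float64(0.15944557165827558)) [ 0.45313982 -0.04950161  0.06      ] [ 0.45424796 -0.05034877  0.06      ]
```

```bash
python3 - <<'E'
from fit2 import *
B=lambda x,y:(270+x/5-.4,230+y/5-.4); C=lambda x,y:(320+(x-400)/5-.4,210+y/5-.4)
c,sn=np.cos(.104),np.sin(.104)
for n,a,b in [("far right top",(300,163),(648,82)),("near left low",(78,215),(517,260)),("near right low",(152,297),(650,258)),("far left top",(212,95),(513,85)),
 ("rk near left",(125,208),(555,227)),("rk near right",(152,243),(611,228)),("rk far right",(225,175),(611,140)),("rk far left",(193,140),(553,141)),("ribs",(180,158),(586,170)),
 ("dot nr",(165,266),(637,229)),("dot fr",(246,188),(635,134)),("dot nl",(101,191),(529,233)),("dot fl",(181,117),(528,141))]:
    X,e=tri([s,t],[B(*a),C(*b)]); d=X-[.455,-.0504,0]; print(n,X.round(4),"box",(c*d[0]+sn*d[1]).round(4),(-sn*d[0]+c*d[1]).round(4),round(e,2))
cv2.imwrite("pics/box2.png",np.hstack([cv2.resize(s["color"][248:288,288:328,::-1],None,fx=10,fy=10,interpolation=cv2.INTER_CUBIC),cv2.resize(t["color"][230:270,335:375,::-1],None,fx=10,fy=10,interpolation=cv2.INTER_CUBIC)]))
E
```

```text
far right top [ 0.5084 -0.0842  0.0622] box 0.0496 -0.0391 0.05
near left low [ 0.4039 -0.0157  0.0094] box -0.0473 0.0398 0.09
near right low [ 0.412  -0.0962  0.0147] box -0.0475 -0.0411 0.58
far left top [ 0.4978 -0.0037  0.0531] box 0.0474 0.042 1.22
rk near left [ 0.424  -0.0366  0.0241] box -0.0294 0.0169 0.13
rk near right [ 0.4255 -0.0701  0.0263] box -0.0314 -0.0165 0.16
rk far right [ 0.4733 -0.0647  0.052 ] box 0.0167 -0.0161 0.19
rk far left [ 0.4702 -0.0304  0.0509] box 0.0172 0.0183 0.28
ribs [ 0.4535 -0.0501  0.0606] box -0.0015 0.0004 0.16
dot nr [ 0.4261 -0.0861  0.023 ] box -0.0325 -0.0325 0.12
dot fr [ 0.4785 -0.079   0.0521] box 0.0204 -0.0308 0.03
dot nl [ 0.4177 -0.0208  0.0264] box -0.034 0.0333 0.19
dot fl [ 0.4692 -0.0155  0.0561] box 0.0177 0.0332 0.11
```

View pics/box2.png

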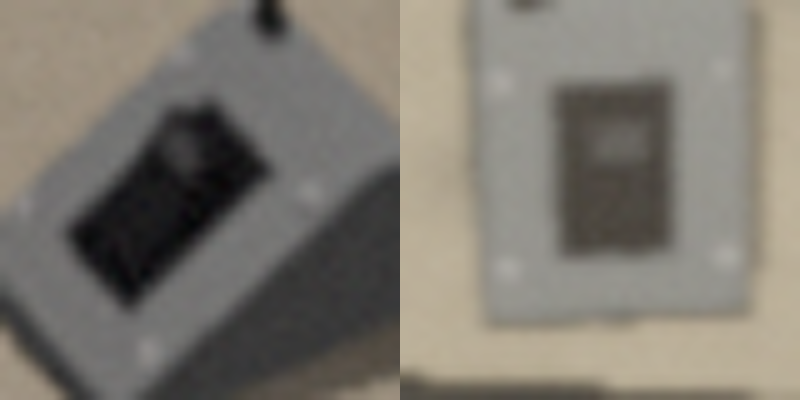

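```bash
python3 - <<'E'
from h import *
print([a for a in dir(arm) if not a.startswith('_')])
s=observe(); print(R.from_rotvec(s["ee_rot"]).as_matrix().round(3), s["clock"])
p=get_image("side")
E
```

```text
['PlanningError', 'tip_extent']
[[ 0.974  0.     0.227]
 [-0.227  0.     0.974]
 [-0.    -1.     0.   ]] 3.3
```

```bash
python3 - <<'E'
from h import *
print(observe()["clock"])
R0=R.from_rotvec(observe()["ee_rot"]).as_matrix()
print("tool x,y,z in world are columns? col2(approach?)",R0[:,0],R0[:,1],R0[:,2])
E
```

```text
3.35
tool x,y,z in world are columns? col2(approach?) [ 9.73920486e-01 -2.26889590e-01  4.34859012e-05] [ 5.51351059e-05  4.50056260e-05 -9.99999997e-01] [2.26889587e-01 9.73920485e-01 5.63414827e-05]
```

Emit:
arm_command([
  [[0.03,0,-0.038],[0,-4,0]],
  [[0.06,0,-0.076],[0,-8,0]],
  [[0.09,0,-0.114],[0,-12,0]],
  [[0.12,0,-0.152],[0,-16,0]],
  [[0.15,0,-0.19],[0,-19,0]],
], fingers=1, squeeze=10)

```text
clock: 3.85
position: [0.2454, 0.3878, 0.2183]
ee_rot: [-1.569, -0.083, 0.083]
force: [0.3, -0.2, 0.5]
width: 0.614
```

```bash
cat >> h.py <<'E'
import json,os
def rec():
    o=observe(); f=open("log.jsonl","a"); f.write(json.dumps({k:np.asarray(v).tolist() for k,v in o.items()})+"\n"); f.close(); return o
def goal(P,Rt=None,o=None):
    o=o or rec(); M=R.from_rotvec(o["ee_rot"])
    sh=M.inv().apply(np.array(P)-o["position"]); rv=np.zeros(3) if Rt is None else (M.inv()*Rt).as_rotvec(degrees=True)
    print("clk",round(o["clock"],2),"pos",o["position"].round(4),"F",o["force"].round(1),"w",round(o["width"],2),"q",o["joints"].round(2)); print("shift",sh.round(4),"turn",rv.round(2))
def rot(y,z):
    y=np.array(y,float);y/=np.linalg.norm(y);z=np.array(z,float);z-=y*(z@y);z/=np.linalg.norm(z);return R.from_matrix(np.c_[np.cross(y,z),y,z])
E
python3 -c "
from h import *
goal((.4535,-.05,.13),rot((0,0,-1),(-.104,.995,0)))"
```

```text
clk 3.85 pos [0.2454 0.3878 0.2183] F [ 0.3 -0.2  0.5] w 0.61 q [-1.14  0.16  0.01  1.96 -0.    1.02  0.56]
shift [ 0.1608  0.0881 -0.4574] turn [-0.03  0.08  0.02]
```

Emit:
arm_command([
  [[0.016,0,-0.045],[0,0,0]],
  [[0.032,0,-0.09],[0,0,0]],
  [[0.048,0,-0.135],[0,0,0]],
  [[0.064,0,-0.18],[0,0,0]],
  [[0.08,0,-0.225],[0,0,0]],
])

```text
clock: 4.35
position: [0.348, 0.1723, 0.2185]
ee_rot: [-1.568, -0.081, 0.08]
force: [1.2, -0.0, -0.4]
width: 0.178
```

```bash
python3 -c "
from h import *
goal((.4535,-.05,.13),rot((0,0,-1),(-.104,.995,0)))"
```

```text
clk 4.35 pos [0.348  0.1723 0.2185] F [ 1.2 -0.  -0.4] w 0.18 q [-0.81  0.03  0.22  2.11 -0.01  1.    1.09]
shift [ 0.0821  0.0884 -0.232 ] turn [-0.05 -0.07  0.05]
```

Emit:
arm_command([
  [[0.016,0.0,-0.045],[0,0,0]],
  [[0.032,0.0,-0.09],[0,0,0]],
  [[0.048,0,-0.135],[0,0,0]],
  [[0.064,0.02,-0.18],[0,0,0]],
  [[0.08,0.05,-0.22],[0,0,0]],
])

```text
clock: 4.85
position: [0.4501, -0.0357, 0.1715]
ee_rot: [-1.569, -0.084, 0.076]
force: [1.3, 1.5, -0.1]
width: 0.005
```

Emit:
arm_command([
  [[0,0.01,0],[0,0,0]],
  [[0,0.01,0],[0,0,0]],
])

```text
clock: 5.05
position: [0.4469, -0.0344, 0.1592]
ee_rot: [-1.57, -0.076, 0.081]
force: [0.1, 1.0, 0.3]
width: 0.003
```

```bash
python3 -c "
from h import *
goal((.4535,-.05,.13),rot((0,0,-1),(-.104,.995,0)))
s,t=shots()
o=observe(); M=R.from_rotvec(o['ee_rot']); tip=o['position']+M.apply([0,.022,0]); print(proj(s,tip),proj(t,tip))
a=cv2.resize(s['color'][220:300,268:348,::-1],None,fx=5,fy=5,interpolation=cv2.INTER_CUBIC)
b=cv2.resize(t['color'][210:290,320:400,::-1],None,fx=5,fy=5,interpolation=cv2.INTER_CUBIC)
cv2.imwrite('pics/hover.png',np.hstack([a,b]))
"
```

```text
clk 5.05 pos [ 0.4469 -0.0344  0.1592] F [0.1 1.  0.3] w 0.0 q [-0.44  0.22  0.48  2.09 -0.13  0.86  1.78]
shift [ 0.0051  0.0292 -0.0162] turn [ 0.02 -0.23 -0.18]
[[299.98624177 235.75690727]] [[352.86326496 241.90755655]]
```

View pics/hover.png

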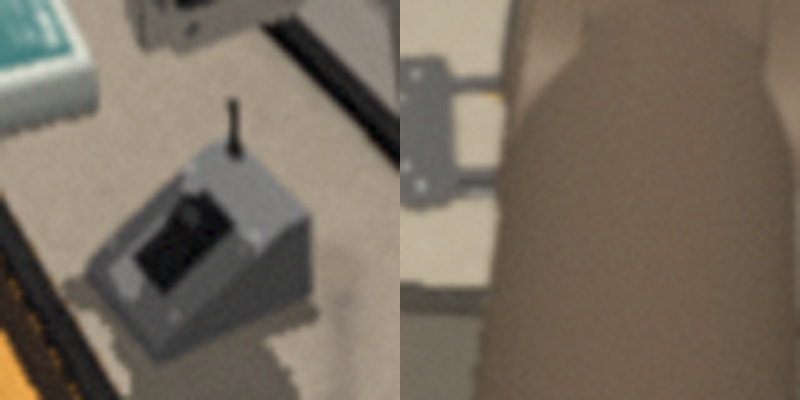

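```bash
python3 -c "
from h import *
s=get_image('side')
o=rec(); M=R.from_rotvec(o['ee_rot']); tip=o['position']+M.apply([0,.022,0]); print(o['position'],proj(s,tip),proj(s,o['position']))
im=s['color'][150:290,230:370,::-1].copy()
im=cv2.resize(im,None,fx=4,fy=4,interpolation=cv2.INTER_CUBIC)
for p in (tip,o['position'],o['position']+M.apply([0,-.044,0])):
  u=(proj(s,p)[0]-[230,150]+.5)*4; cv2.circle(im,(int(u[0]),int(u[1])),3,(0,0,255),1)
cv2.imwrite('pics/hover2.png',im)
"
```

```text
[ 0.44799588 -0.03235542  0.16112251] [[300.03361387 235.54734042]] [[299.66585711 229.0438765 ]]
```

View pics/hover2.png

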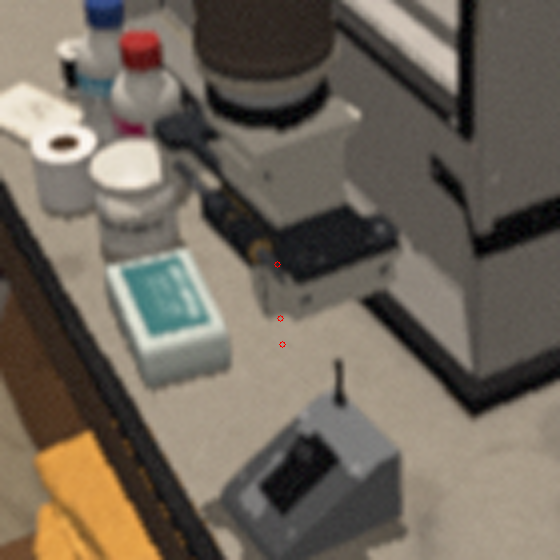

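```bash
python3 -c "
from h import *
s,t=shots()
M=R.from_rotvec([-1.56492449,  0.17972919, -0.17966082]); P=np.array([0.14168074, 0.60817258, 0.21732661])
out=[]
for p,n,c in((s,'side0',(70,50)),(t,'top0',(10,300))):
  im=cv2.imread(f'pics/{n}.png')[c[1]:c[1]+100,c[0]:c[0]+100]; im=cv2.resize(im,None,fx=4,fy=4,interpolation=cv2.INTER_CUBIC)
  for l in ([0,.022,.046],[0,.022,-.046],[0,.022,.065],[0,.022,-.065],[0,-.044,.095],[0,-.044,-.095]):
    X=P+M.apply(l)
    u=(proj(p,X)[0]-c+.5)*4; print(n,l,u); cv2.circle(im,(int(u[0]),int(u[1])),3,(0,0,255),1)
  out.append(im)
cv2.imwrite('pics/init.png',np.hstack(out)); print(observe()['position'],observe()['clock'])
im=cv2.resize(t['color'][200:300,300:400,::-1],None,fx=4,fy=4); cv2.imwrite('pics/hovtop.png',im)
"
```

```text
side0 [0, 0.022, 0.046] [278.22468258 327.54233432]
side0 [0, 0.022, -0.046] [269.65232978 379.75910772]
side0 [0, 0.022, 0.065] [279.91732202 317.31732657]
side0 [0, 0.022, -0.065] [267.80035644 391.13652898]
side0 [0, -0.044, 0.095] [266.1952409  232.38855739]
side0 [0, -0.044, -0.095] [246.16041151 336.00789469]
top0 [0, 0.022, 0.046] [292.80419647 134.15657837]
top0 [0, 0.022, -0.046] [417.80899856 182.24453124]
top0 [0, 0.022, 0.065] [267.61942375 124.27663447]
top0 [0, 0.022, -0.065] [444.22698652 192.21454704]
top0 [0, -0.044, 0.095] [166.90246155 114.78787898]
top0 [0, -0.044, -0.095] [437.93276527 221.39073086]
[ 0.44826569 -0.03228073  0.16136933] 5.3
```

View pics/init.png

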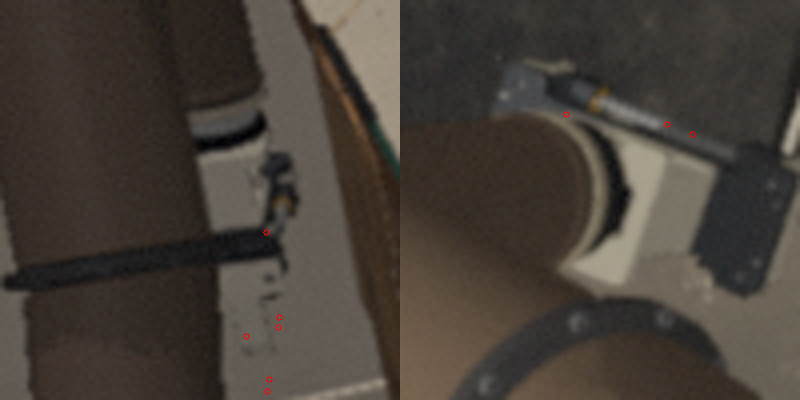

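```bash
python3 -c "
from h import *
s=get_image('side')
o=rec(); M=R.from_rotvec(o['ee_rot']); P=o['position']; print(P)
c=(280,190); im=s['color'][c[1]:c[1]+70,c[0]:c[0]+70,::-1]
im=cv2.convertScaleAbs(cv2.resize(im,None,fx=8,fy=8,interpolation=cv2.INTER_CUBIC),alpha=1.3)
raw=im.copy()
def ln(a,b):
  u=((proj(s,np.array([P+M.apply(a),P+M.apply(b)]))-c+.5)*8).astype(int); cv2.line(im,tuple(map(int,u[0])),tuple(map(int,u[1])),(0,0,255),1)
def rect(x,z,y):
  k=[(x,y,z),(x,y,-z),(-x,y,-z),(-x,y,z)]
  for i in range(4): ln(k[i],k[(i+1)%4])
rect(.0375,.095,-.044); rect(.0095,.019,.022); rect(.0095,.019,-.044)
cv2.imwrite('pics/wire.png',im); cv2.imwrite('pics/wire_raw.png',raw)
"
```

```text
[ 0.44826107 -0.03245047  0.16134022]
```

View pics/wire.png

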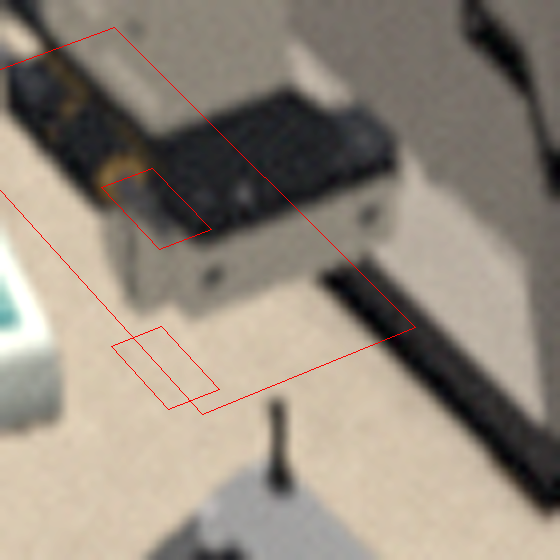

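View pics/hovtop.png

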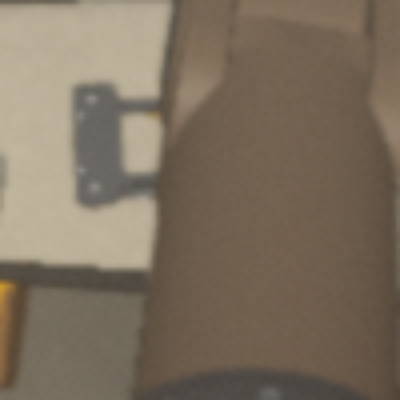

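View pics/wire_raw.png

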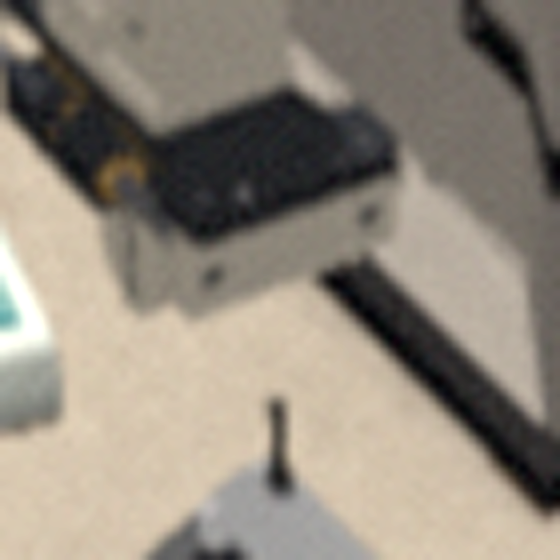

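```bash
python3 -c "
from h import *
s,t=shots()
for z in(.12,.15,.18,.2,.22,.25): print(z,'topL plate',atz(t,(324.4,236.2),z).round(3),'side R block bottom',atz(s,(280+265/8,190+290/8),z).round(3),'R plate top',atz(s,(280+275/8,190+165/8),z).round(3), 'strip bottom',atz(s,(280+135/8,190+305/8),z).round(3))
print(observe()['clock'])
"
```

```text
0.12 topL plate [0.461 0.046 0.12 ] side R block bottom [0.504 0.009 0.12 ] R plate top [0.537 0.072 0.12 ] strip bottom [0.461 0.022 0.12 ]
0.15 topL plate [0.457 0.046 0.15 ] side R block bottom [ 0.49  -0.025  0.15 ] R plate top [0.521 0.036 0.15 ] strip bottom [ 0.448 -0.013  0.15 ]
0.18 topL plate [0.452 0.046 0.18 ] side R block bottom [ 0.475 -0.059  0.18 ] R plate top [ 0.505 -0.001  0.18 ] strip bottom [ 0.435 -0.047  0.18 ]
0.2 topL plate [0.449 0.046 0.2  ] side R block bottom [ 0.465 -0.082  0.2  ] R plate top [ 0.495 -0.025  0.2  ] strip bottom [ 0.426 -0.07   0.2  ]
0.22 topL plate [0.446 0.047 0.22 ] side R block bottom [ 0.455 -0.105  0.22 ] R plate top [ 0.484 -0.049  0.22 ] strip bottom [ 0.417 -0.094  0.22 ]
0.25 topL plate [0.442 0.047 0.25 ] side R block bottom [ 0.44  -0.139  0.25 ] R plate top [ 0.468 -0.085  0.25 ] strip bottom [ 0.403 -0.128  0.25 ]
5.45
```

```bash
python3 -c "
from h import *
goal((.4535,-.05,.097),rot((0,0,-1),(-.104,.995,0)))"
```

```text
clk 5.45 pos [ 0.4482 -0.0328  0.1611] F [ 0.3 -0.1 -0.1] w 0.01 q [-0.45  0.22  0.48  2.09 -0.13  0.86  1.79]
shift [ 0.0034  0.0641 -0.0177] turn [-0.03  0.    0.07]
```

Emit:
arm_command([
  [[0.003,0.0,-0.018],[0,0,0]],
  [[0.003,0.02,-0.018],[0,0,0]],
  [[0.003,0.04,-0.018],[0,0,0]],
  [[0.003,0.055,-0.018],[0,0,0]],
  [[0.003,0.06,-0.018],[0,0,0]],
])

```text
clock: 5.95
position: [0.452, -0.0508, 0.0996]
ee_rot: [-1.569, -0.08, 0.082]
force: [-0.6, 0.8, -0.4]
width: 0.004
```

```bash
python3 -c "
from h import *
s=get_image('side')
goal((.4535,-.05,.097))
o=rec(); M=R.from_rotvec(o['ee_rot']); P=o['position']
c=(270,210); im=s['color'][c[1]:c[1]+80,c[0]:c[0]+80,::-1]
im=cv2.convertScaleAbs(cv2.resize(im,None,fx=7,fy=7,interpolation=cv2.INTER_CUBIC),alpha=1.3)
raw=im.copy()
def ln(a,b):
  u=((proj(s,np.array([P+M.apply(a),P+M.apply(b)]))-c+.5)*7).astype(int); cv2.line(im,tuple(map(int,u[0])),tuple(map(int,u[1])),(0,0,255),1)
def rect(x,z,y):
  k=[(x,y,z),(x,y,-z),(-x,y,-z),(-x,y,z)]
  for i in range(4): ln(k[i],k[(i+1)%4])
rect(.0375,.095,-.044); rect(.0095,.019,.022); rect(.0095,.019,-.044)
cv2.imwrite('pics/wire2.png',im)
"
```

```text
clk 6.0 pos [ 0.4521 -0.0508  0.0996] F [-0.5  0.  -1.7] w 0.01 q [-0.37  0.33  0.45  2.14 -0.22  0.71  1.91]
shift [0.0015 0.0026 0.0006] turn [0. 0. 0.]
```

View pics/wire2.png

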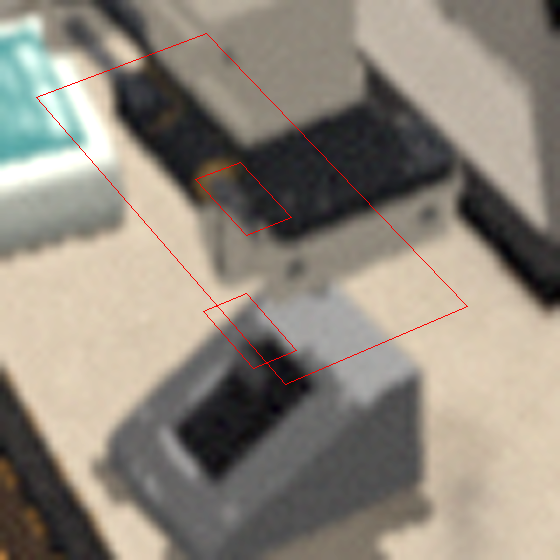

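Emit:
arm_command([
  [[0.001,0.006,0],[0,0,0]],
  [[0.001,0.012,0],[0,0,0]],
  [[0.001,0.015,0],[0,0,0]],
  [[0.001,0.018,0],[0,0,0]],
  [[0.001,0.018,0],[0,0,0]],
])

```text
clock: 6.5
position: [0.4536, -0.051, 0.0823]
ee_rot: [-1.569, -0.08, 0.081]
force: [0.5, 0.6, 0.0]
width: 0.004
```

```bash
cat > wire.py <<'E'
from h import *
import sys
def wire(name,c=(270,210),n=80,cam='side',draw=True):
  s=get_image(cam); o=rec(); M=R.from_rotvec(o['ee_rot']); P=o['position']; f=560//n
  im=s['color'][c[1]:c[1]+n,c[0]:c[0]+n,::-1]
  im=cv2.convertScaleAbs(cv2.resize(im,None,fx=f,fy=f,interpolation=cv2.INTER_CUBIC),alpha=1.3)
  def ln(a,b):
    u=((proj(s,np.array([P+M.apply(a),P+M.apply(b)]))-c+.5)*f).astype(int); cv2.line(im,tuple(map(int,u[0])),tuple(map(int,u[1])),(0,0,255),1)
  def rect(x,z,y):
    k=[(x,y,z),(x,y,-z),(-x,y,-z),(-x,y,z)]
    for i in range(4): ln(k[i],k[(i+1)%4])
  if draw: rect(.0375,.095,-.044); rect(.0095,.019,.022); rect(.0095,.019,-.044)
  cv2.imwrite('pics/'+name,im); return s
E
python3 -c "
from wire import *
wire('wire3.png'); goal((.4535,-.05,.08))"
```

```text
clk 6.55 pos [ 0.4537 -0.051   0.0825] F [-0.4 -0.3 -0.3] w 0.01 q [-0.35  0.36  0.44  2.16 -0.24  0.67  1.93]
shift [-0.0001  0.0025  0.001 ] turn [0. 0. 0.]
```

View pics/wire3.png

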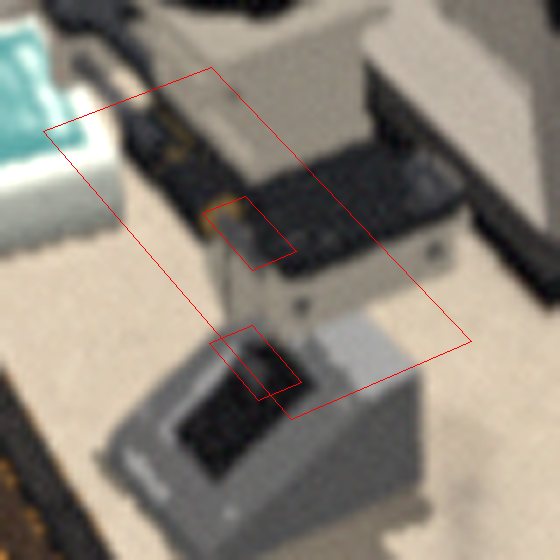

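Emit:
arm_command([
  [[0,0.003,0],[0,0,0]],
  [[0,0.005,0],[0,0,0]],
  [[0,0.007,0],[0,0,0]],
  [[0,0.007,0],[0,0,0]],
])

```text
clock: 6.95
position: [0.4536, -0.051, 0.0753]
ee_rot: [-1.569, -0.08, 0.081]
force: [-0.8, 0.2, 0.1]
width: 0.003
```

```bash
python3 -c "
from h import *
goal((.4535,-.05,.08));print(observe()['ft_torque'])"
```

```text
clk 6.95 pos [ 0.4536 -0.051   0.0753] F [-0.8  0.2  0.1] w 0.0 q [-0.34  0.37  0.43  2.16 -0.25  0.65  1.94]
shift [ 0.     -0.0047  0.001 ] turn [0. 0. 0.]
[ 0.023722   -0.03685235  0.01134462]
```

Emit:
arm_command([
  [[0,0.002,0],[0,0,0]],
  [[0,0.004,0],[0,0,0]],
  [[0,0.006,0],[0,0,0]],
  [[0,0.008,0],[0,0,0]],
  [[0,0.008,0],[0,0,0]],
])

```text
clock: 7.45
position: [0.4536, -0.051, 0.0672]
ee_rot: [-1.569, -0.08, 0.081]
force: [-0.5, -0.0, -0.0]
width: 0.002
```

```bash
python3 -c "
from wire import *
wire('wire4.png',draw=False);goal((.4535,-.05,.08));print(observe()['ft_torque'])"
```

```text
clk 7.5 pos [ 0.4536 -0.051   0.0674] F [0.7 0.4 0.6] w 0.01 q [-0.33  0.39  0.42  2.17 -0.26  0.63  1.95]
shift [-0.     -0.0126  0.001 ] turn [0. 0. 0.]
[0.02357521 0.00584245 0.01483611]
```

View pics/wire4.png

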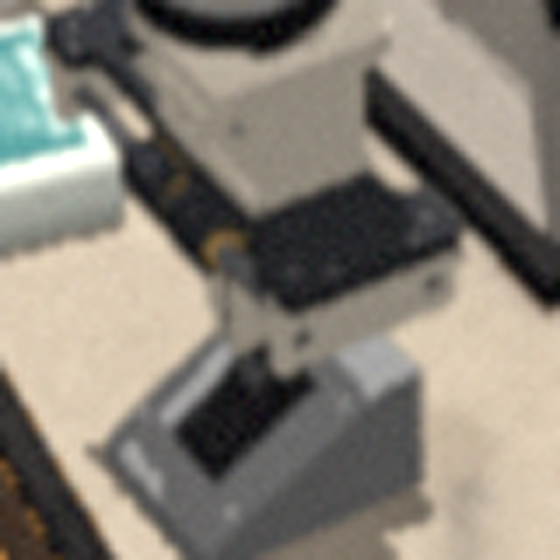

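```bash
python3 -c "
from h import *
s=get_image('side')
for u in ((310.7,263.1),(270+240/7,210+345/7),(270+270/7,210+372/7)):
  for z in(.05,.06,.07,.08,.09,.1): print(z,atz(s,u,z).round(3),end=' ')
  print()
print(observe()['joint_efforts'].round(2))
"
```

```text
0.05 [ 0.467 -0.053  0.05 ] 0.06 [ 0.462 -0.062  0.06 ] 0.07 [ 0.458 -0.072  0.07 ] 0.08 [ 0.454 -0.082  0.08 ] 0.09 [ 0.45  -0.092  0.09 ] 0.1 [ 0.446 -0.102  0.1  ] 
0.05 [ 0.457 -0.031  0.05 ] 0.06 [ 0.453 -0.041  0.06 ] 0.07 [ 0.449 -0.051  0.07 ] 0.08 [ 0.445 -0.061  0.08 ] 0.09 [ 0.441 -0.071  0.09 ] 0.1 [ 0.437 -0.082  0.1  ] 
0.05 [ 0.461 -0.05   0.05 ] 0.06 [ 0.457 -0.06   0.06 ] 0.07 [ 0.453 -0.07   0.07 ] 0.08 [ 0.449 -0.08   0.08 ] 0.09 [ 0.445 -0.09   0.09 ] 0.1 [ 0.441 -0.1    0.1  ] 
[ 1.000e-02 -4.777e+01  4.950e+00 -1.975e+01  4.000e-02  5.000e-02
  1.000e-02]
```

Emit:
arm_command([
  [[0,0.002,0],[0,0,0]],
  [[0,0.004,0],[0,0,0]],
  [[0,0.006,0],[0,0,0]],
  [[0,0.006,0],[0,0,0]],
])

```text
clock: 7.95
position: [0.4536, -0.051, 0.0612]
ee_rot: [-1.569, -0.08, 0.081]
force: [-0.4, -0.1, -0.7]
width: 0.005
```

```bash
python3 -c "
from wire import *
wire('wire5.png',draw=False);goal((.4535,-.05,.08));print(observe()['ft_torque'])"
```

```text
clk 8.0 pos [ 0.4536 -0.051   0.0613] F [-0.1  0.1 -0.7] w 0.01 q [-0.33  0.4   0.41  2.17 -0.27  0.62  1.96]
shift [-0.     -0.0187  0.001 ] turn [0. 0. 0.]
[ 0.04951031 -0.01348267  0.03017099]
```

View pics/wire5.png

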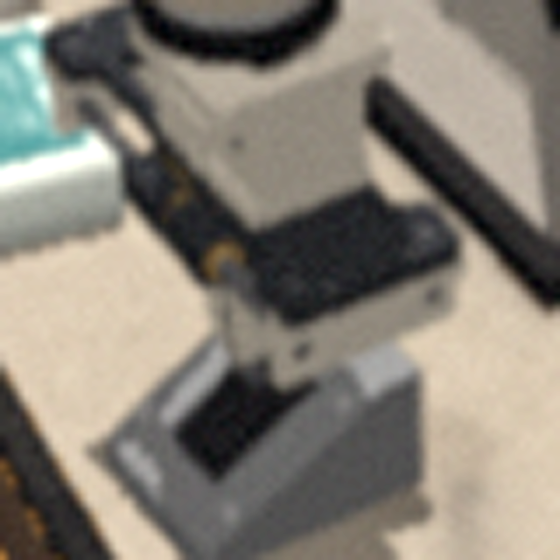

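Emit:
arm_command([
  [[0,0.002,0],[0,0,0]],
  [[0,0.004,0],[0,0,0]],
  [[0,0.006,0],[0,0,0]],
  [[0,0.006,0],[0,0,0]],
])

```text
clock: 8.4
position: [0.4539, -0.051, 0.0554]
ee_rot: [-1.569, -0.081, 0.081]
force: [-0.4, -0.2, 3.5]
width: 0.006
```

```bash
python3 -c "
from wire import *
wire('wire6.png',draw=False);goal((.4535,-.05,.08));print(observe()['ft_torque'])"
```

```text
clk 8.45 pos [ 0.4539 -0.051   0.0555] F [ 0.6 -0.4  2.7] w 0.0 q [-0.32  0.41  0.41  2.18 -0.28  0.6   1.96]
shift [-0.0003 -0.0245  0.0011] turn [0. 0. 0.]
[ 0.05332609  0.01579673 -0.02568744]
```

View pics/wire6.png

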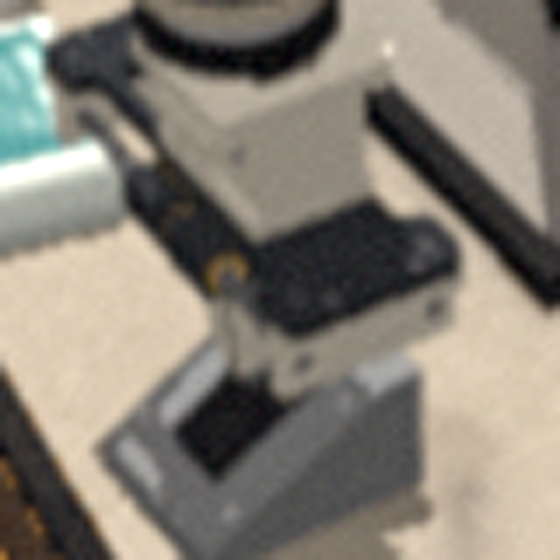

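Emit:
arm_command([
  [[0,0.002,0],[0,0,0]],
  [[0,0.004,0],[0,0,0]],
  [[0,0.005,0],[0,0,0]],
  [[0,0.005,0],[0,0,0]],
])

```text
clock: 8.85
position: [0.4582, -0.0506, 0.0521]
ee_rot: [-1.569, -0.087, 0.075]
force: [6.4, 2.6, 11.2]
width: 0.008
```

```bash
python3 -c "
from h import *
goal((.4535,-.05,.08));print(observe()['ft_torque'])"
```

```text
clk 8.85 pos [ 0.4582 -0.0506  0.0521] F [ 6.4  2.6 11.2] w 0.01 q [-0.32  0.42  0.4   2.18 -0.29  0.59  1.97]
shift [-0.0044 -0.0279  0.0011] turn [0. 0. 0.]
[ 0.6134418  -1.40401758  0.05378469]
```

```bash
python3 -c "
from wire import *
wire('wire7.png',c=(285,235),n=56,draw=False)
t=get_image('top'); cv2.imwrite('pics/top7.png',cv2.resize(t['color'][200:300,280:420,::-1],None,fx=5,fy=5,interpolation=cv2.INTER_CUBIC))"
```

```text
(no output)
```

View pics/wire7.png

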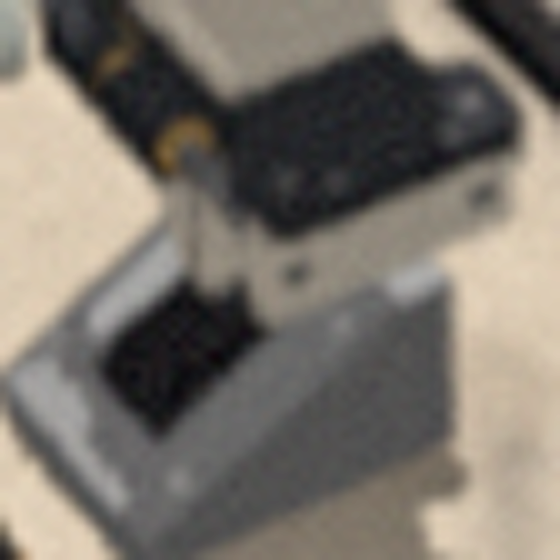

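View pics/top7.png

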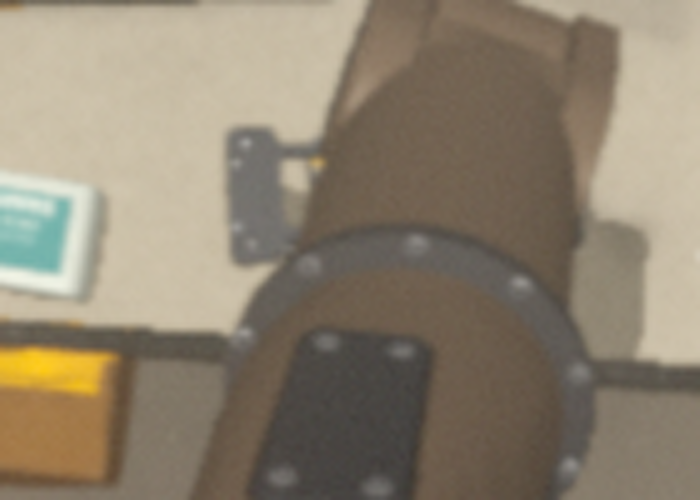

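Emit:
arm_command([
  [[0.004,0.002,0],[0,0,0]],
  [[0.005,0.004,0],[0,0,0]],
  [[0.005,0.004,0],[0,0,0]],
])

```text
clock: 9.25
position: [0.4612, -0.0502, 0.049]
ee_rot: [-1.568, -0.084, 0.077]
force: [-7.0, 3.2, 44.2]
width: 0.006
```

```bash
python3 -c "
from h import *
goal((.4535,-.05,.08));print(observe()['ft_torque'])"
```

```text
clk 9.25 pos [ 0.4612 -0.0502  0.049 ] F [-7.   3.2 44.2] w 0.01 q [-0.31  0.43  0.4   2.17 -0.3   0.59  1.97]
shift [-0.0075 -0.0311  0.0011] turn [0. 0. 0.]
[0.64774056 1.40595886 0.07391768]
```

Emit:
arm_command([
  [[0.002,-0.005,0],[0,0,0]],
  [[0.002,-0.03,0],[0,0,0]],
  [[0.0,-0.07,0],[0,0,0]],
  [[-0.01,-0.11,0],[0,0,0]],
  [[-0.02,-0.15,0],[0,0,0]],
])

```text
clock: 9.75
position: [0.4382, -0.0528, 0.1978]
ee_rot: [-1.57, -0.08, 0.081]
force: [1.4, 1.0, 0.5]
width: 0.004
```

```bash
python3 -c "
from wire import *
s=wire('rk1.png',c=(270,210),n=80,draw=False); print(place_of(s,'rocker_far_end'))
goal((.4535,-.05,.08))"
```

```text
[{'point': [309.4, 261.2], 'confidence': 0.7}]
clk 9.85 pos [ 0.4404 -0.053   0.2007] F [ 0.5  0.  -0.8] w 0.0 q [-0.45  0.15  0.52  2.05 -0.09  0.95  1.79]
shift [0.0125 0.1208 0.0016] turn [0. 0. 0.]
```

View pics/rk1.png

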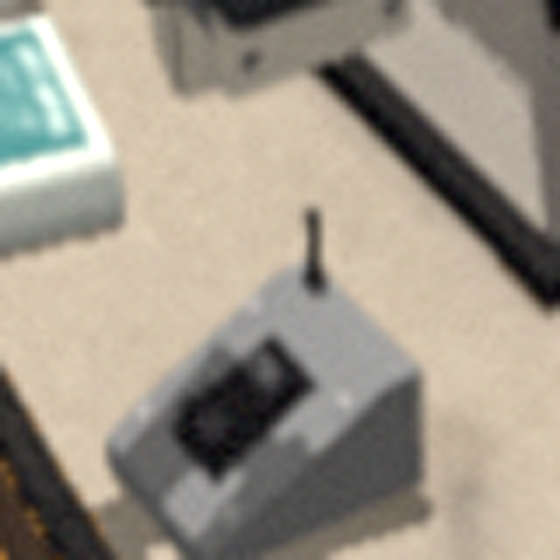

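```bash
cat > fk.py <<'E'
from h import *
import itertools
D=[json.loads(l) for l in open("log.jsonl")]
D.append(dict(joints=[-1.44460371,0.43522587,0.02496348,1.57413966,-0.01160175,1.13397601,-0.07507974],position=[0.14168074,0.60817258,0.21732661],ee_rot=[-1.56492449,0.17972919,-0.17966082]))
Q=np.array([d["joints"] for d in D]);Ps=np.array([d["position"] for d in D]);Rs=R.from_rotvec([d["ee_rot"] for d in D])
AX="zyzyzyz"
def fkR(q,sg,off):
    r=R.identity(); out=[]
    for i,a in enumerate(AX):
        r=r*R.from_euler(a,sg[i]*q[i]+off[i]); out.append(r)
    return out
if __name__=="__main__":
  print(len(D)); best=[]
  for sg in itertools.product([1,-1],repeat=7):
    # final R = chain * C ; chain with zero offs. fit base yaw + constant tool rot: check consistency of C
    ch=[]
    for q in Q:
        ch.append(fkR(q,sg,np.zeros(7))[-1])
    C=R.concatenate([c.inv()*r for c,r in zip(ch,Rs)])
    m=C.mean(); best.append((np.sqrt(np.mean((m.inv()*C).magnitude()**2)),sg,m.as_matrix().round(2).tolist()))
  best.sort(key=lambda b:b[0])
  for b in best[:6]: print(b)
E
python3 fk.py
```

```text
23
(np.float64(1.6314177846979e-09), (-1, 1, -1, 1, -1, 1, -1), [[-0.0, 0.0, -1.0], [-1.0, -0.0, 0.0], [-0.0, 1.0, 0.0]])
(np.float64(0.0061992537824134), (-1, -1, -1, -1, -1, -1, -1), [[0.0, -0.0, -1.0], [-1.0, -0.0, 0.0], [-0.0, 1.0, -0.0]])
(np.float64(0.13535119628205056), (1, 1, 1, 1, 1, 1, 1), [[0.18, 0.0, 0.98], [0.98, -0.0, -0.18], [-0.0, 1.0, -0.0]])
(np.float64(0.1354814731510605), (1, -1, 1, -1, 1, -1, 1), [[0.18, 0.0, 0.98], [0.98, 0.0, -0.18], [-0.0, 1.0, 0.0]])
(np.float64(0.20017439379638838), (-1, 1, -1, 1, 1, 1, -1), [[0.3, -0.21, -0.93], [-0.95, -0.11, -0.28], [-0.04, 0.97, -0.23]])
(np.float64(0.200175959472308), (-1, -1, -1, -1, 1, -1, -1), [[0.3, 0.21, -0.93], [-0.95, 0.11, -0.28], [0.04, 0.97, 0.23]])
```

```bash
cat >> fk.py <<'E'
SG=(-1,1,-1,1,-1,1,-1); CT=R.from_matrix([[0,0,-1],[-1,0,0],[0,1,0]])
def linfit():
    A=[];b=[]
    for q,p in zip(Q,Ps):
        rs=fkR(q,SG,np.zeros(7)); A.append(np.hstack([np.eye(3)]+[r.as_matrix() for r in rs])); b.append(p)
    A=np.vstack(A);b=np.concatenate(b)
    lam=1e-4
    x=np.linalg.solve(A.T@A+lam**2*np.eye(A.shape[1]),A.T@b)
    return x,A@x-b,A
if __name__=="__main__":
  x,res,A=linfit(); print(x.reshape(-1,3).round(4)); print("rms",np.sqrt(np.mean(res**2)),np.linalg.svd(A)[1].round(4))
E
python3 fk.py | tail -12
```

```text
[[-0.000e+00 -0.000e+00  1.360e-01]
 [ 0.000e+00 -1.820e-02  1.360e-01]
 [ 0.000e+00 -1.820e-02  2.788e-01]
 [-0.000e+00 -8.300e-03  2.788e-01]
 [-0.000e+00 -8.300e-03  2.138e-01]
 [ 0.000e+00 -2.000e-04  2.138e-01]
 [ 0.000e+00 -2.000e-04  1.895e-01]
 [-0.000e+00  0.000e+00  1.895e-01]]
rms 2.995891961400387e-08 [1.35254e+01 1.33522e+01 1.33230e+01 2.42270e+00 2.38170e+00 8.26600e-01
 7.35600e-01 4.57100e-01 4.08800e-01 2.81300e-01 2.24500e-01 5.54000e-02
 4.97000e-02 3.28000e-02 1.37000e-02 1.20000e-02 8.60000e-03 0.00000e+00
 0.00000e+00 0.00000e+00 0.00000e+00 0.00000e+00 0.00000e+00 0.00000e+00]
```

```bash
cat > ik.py <<'E'
from fk import *
XV=linfit()[0].reshape(-1,3)
LO=np.array([-2.62,-.44,-1.27,.08,-1.32,.12,-2.74]);HI=np.array([2.62,2.09,1.32,2.57,4.46,2,2.74])
def fk(q):
    rs=fkR(q,SG,np.zeros(7)); p=XV[0].copy(); pts=[]
    for r,v in zip(rs,XV[1:]): p=p+r.apply(v); pts.append(p.copy())
    return p,rs[-1]*CT,pts
def ik(P,Rt,q0,w=.01):
    def f(q):
        p,r,_=fk(q); return np.concatenate([(p-P)*10,(Rt.inv()*r).as_rotvec()*3,w*(q-q0)])
    r=least_squares(f,np.clip(q0,LO+1e-3,HI-1e-3),bounds=(LO,HI)); p,rr,_=fk(r.x)
    return r.x,np.linalg.norm(p-P),(Rt.inv()*rr).magnitude()
def tr(pitch,yaw): # pitch deg below horizontal, tool x up
    p,y=np.radians(pitch),np.radians(yaw)
    return rot((np.cos(p)*np.cos(y),np.cos(p)*np.sin(y),-np.sin(p)),(-np.sin(y),np.cos(y),0))
E
python3 - <<'E'
from ik import *
q0=np.array(D[-2]["joints"]); 
for yaw in(0,-15,-30,-45):
  for pitch in(0,10,20,30):
    row=[]
    for tipz in (.05,.18):
      q=q0
      tip=np.array([.66,-.235,tipz])
      for a in np.linspace(90,pitch,10):
        Rt=tr(a,yaw*(90-a)/90); P=tip+np.array([-.05,0,.0])*1+ (np.array([0,0,.1])*(a-pitch)/90)
        q,e,er=ik(P,Rt,q)
      pts=fk(q)[2]; row.append((q.round(2).tolist(),round(e,3),round(er,3),"wrist",pts[4].round(2).tolist(),"elb",pts[2].round(2).tolist()))
    print(yaw,pitch,row[0]); print("        ",row[1])
E
```

```text
0 0 ([1.68, 1.93, -1.19, 2.3, 3.69, 0.7, -0.04], np.float64(0.0), 0.0, 'wrist', [0.23, -0.24, 0.05], 'elb', [-0.09, -0.51, 0.07])
         ([1.59, 1.04, -1.27, 1.99, -0.09, 0.12, 2.74], np.float64(0.063), 0.594, 'wrist', [0.32, -0.41, 0.35], 'elb', [-0.05, -0.48, 0.55])
0 10 ([1.59, 1.74, -1.23, 2.36, 3.37, 0.82, 0.01], np.float64(0.0), 0.0, 'wrist', [0.24, -0.23, 0.12], 'elb', [-0.05, -0.55, 0.17])
         ([1.6, 0.97, -1.27, 2.02, -0.16, 0.12, 2.74], np.float64(0.051), 0.465, 'wrist', [0.32, -0.39, 0.38], 'elb', [-0.05, -0.46, 0.58])
0 20 ([1.5, 1.51, -1.25, 2.39, 3.1, 0.86, -0.06], np.float64(0.0), 0.0, 'wrist', [0.25, -0.24, 0.18], 'elb', [0.0, -0.56, 0.3])
         ([1.61, 0.88, -1.27, 2.05, -0.24, 0.12, 2.74], np.float64(0.043), 0.349, 'wrist', [0.31, -0.37, 0.4], 'elb', [-0.06, -0.43, 0.62])
0 30 ([1.49, 1.02, -1.09, 2.01, -0.12, 0.12, 2.74], np.float64(0.047), 0.359, 'wrist', [0.33, -0.4, 0.3], 'elb', [-0.0, -0.48, 0.56])
         ([1.48, 0.64, -1.13, 2.08, -0.46, 0.12, 2.74], np.float64(0.034), 0.25, 'wrist', [0.33, -0.32, 0.45], 'elb', [-0.01, -0.34, 0.71])
-15 0 ([1.32, 1
[... 2548 characters left out ...]
0.16, 0.46, 0.0])
         ([-1.0, 1.12, 1.32, 2.16, -1.32, 0.12, 1.72], np.float64(0.066), 0.495, 'wrist', [0.5, 0.06, 0.35], 'elb', [0.3, 0.4, 0.52])
-45 20 ([-1.15, 1.59, 1.28, 2.17, -1.32, 0.12, 1.29], np.float64(0.059), 0.453, 'wrist', [0.47, 0.13, 0.18], 'elb', [0.26, 0.49, 0.27])
         ([-0.96, 0.77, 1.32, 2.19, -1.32, 0.12, 2.11], np.float64(0.045), 0.418, 'wrist', [0.46, -0.0, 0.45], 'elb', [0.25, 0.29, 0.68])
-45 30 ([-0.8, 0.83, 1.09, 2.16, -1.32, 0.12, 2.12], np.float64(0.059), 0.444, 'wrist', [0.49, -0.01, 0.37], 'elb', [0.31, 0.27, 0.65])
         ([-0.91, 0.51, 1.28, 2.23, -1.32, 0.12, 2.41], np.float64(0.042), 0.303, 'wrist', [0.42, -0.06, 0.49], 'elb', [0.19, 0.18, 0.76])
```

```bash
cat > srch.py <<'E'
from ik import *
rng=np.random.default_rng(0)
q0=np.array(D[-2]["joints"]); print("cur",q0.round(2))
def trf(p,y,flip):
    r=tr(p,y); return r*R.from_euler('y',180,degrees=True) if flip else r
for yaw in(10,0,-10,-20):
  for pitch in(0,8,15):
   for flip in(0,1):
    sols=[]
    for k in range(25):
      qs=rng.uniform(LO,HI)
      q,e,er=ik(np.array([.655,-.235,.19]),trf(pitch,yaw,flip),qs,1e-4)
      if e>1e-3 or er>5e-3: continue
      Pl=np.array([.655,-.235,.055]); q2,e2,er2=ik(Pl,trf(pitch,yaw,flip),q,1e-3)
      if e2>2e-3 or er2>8e-3: continue
      pts=fk(q2)[2]
      m=min(np.min(np.r_[q-LO,HI-q]),np.min(np.r_[q2-LO,HI-q2]))
      if pts[2][2]<.2: continue
      sols.append((m,q.round(2).tolist(),q2.round(2).tolist(),pts[2].round(2).tolist(),pts[4].round(2).tolist()))
    sols.sort(key=lambda s:-s[0])
    for s in sols[:1]: print(yaw,pitch,flip,len(sols),round(s[0],2),*s[1:])
E
time python3 srch.py
```

```text
cur [-0.45  0.15  0.52  2.05 -0.09  0.95  1.79]
10 0 0 11 0.3 [1.37, 1.15, -0.91, 2.25, 4.0, 0.93, -1.05] [1.33, 1.42, -0.77, 2.15, 4.16, 0.99, -0.94] [0.09, -0.55, 0.35] [0.28, -0.3, 0.05]
10 0 1 13 0.31 [1.22, 1.04, -0.69, 2.26, 4.04, 1.11, 1.95] [1.18, 1.32, -0.58, 2.16, 4.15, 1.19, 2.08] [0.17, -0.52, 0.41] [0.28, -0.3, 0.05]
10 8 0 15 0.31 [1.37, 1.03, -0.95, 2.26, 3.88, 0.78, -1.09] [1.32, 1.31, -0.8, 2.2, 3.99, 0.88, -0.93] [0.1, -0.53, 0.41] [0.29, -0.3, 0.11]
10 8 1 7 0.26 [0.74, 0.78, -0.07, 2.31, 4.01, 1.36, 1.56] [0.74, 1.09, -0.07, 2.24, 4.0, 1.51, 1.76] [0.34, -0.37, 0.53] [0.29, -0.3, 0.11]
10 15 0 11 0.31 [1.24, 0.81, -0.77, 2.26, 3.91, 0.77, -1.33] [1.16, 1.11, -0.64, 2.23, 3.92, 0.92, -1.1] [0.16, -0.48, 0.52] [0.29, -0.3, 0.15]
10 15 1 10 0.3 [1.14, 0.76, -0.63, 2.27, 3.95, 0.85, 1.71] [1.08, 1.06, -0.53, 2.23, 3.94, 1.01, 1.96] [0.19, -0.45, 0.54] [0.29, -0.3, 0.15]
0 0 0 15 0.21 [1.35, 1.28, -1.06, 2.36, 3.64, 1.08, -0.65] [1.33, 1.55, -0.89, 2.25, 3.89, 1.11, -0.6] [0.09, -0.55, 0.28] [0.28, -0.24, 0.05]
0 0 1 12 0.21 [1.34, 1.26, -1.04, 2.36, 3.65, 1.09, 2.47] 
[... 1708 characters left out ...]
.69] [-0.35, 1.52, 0.57, 2.43, 2.56, 1.91, 0.68] [0.54, 0.15, 0.3] [0.3, -0.11, 0.06]
-20 8 0 15 0.09 [0.94, 1.09, -1.04, 2.48, 2.99, 1.64, -0.72] [0.87, 1.39, -0.81, 2.4, 3.27, 1.8, -0.7] [0.32, -0.45, 0.37] [0.3, -0.11, 0.11]
-20 8 1 10 0.08 [0.8, 0.96, -0.82, 2.49, 2.98, 1.63, 2.19] [0.73, 1.29, -0.64, 2.41, 3.21, 1.85, 2.22] [0.37, -0.39, 0.42] [0.3, -0.11, 0.11]
-20 15 0 17 0.11 [1.0, 1.0, -1.14, 2.46, 2.8, 1.45, -0.69] [0.91, 1.31, -0.92, 2.42, 3.09, 1.66, -0.68] [0.3, -0.45, 0.41] [0.31, -0.11, 0.15]
-20 15 1 11 0.11 [0.89, 0.87, -0.96, 2.46, 2.82, 1.41, 2.26] [0.81, 1.22, -0.77, 2.42, 3.07, 1.67, 2.28] [0.33, -0.41, 0.46] [0.31, -0.11, 0.15]
real	9m31.398s
user	9m31.281s
sys	0m0.120s
```

```bash
cat > plan.py <<'E'
from srch_lib import *
E
cat > srch_lib.py <<'E'
from ik import *
def trf(p,y,flip=1):
    r=tr(p,y); return r*R.from_euler('y',180,degrees=True) if flip else r
E
python3 - <<'E'
from srch_lib import *
o=observe(); q0=np.array(o["joints"])
qs=np.array([.88,.69,-.44,2.39,3.61,1.08,1.77])
qm,e,er=ik(np.array([.53,-.235,.2]),trf(15,0),qs,1e-3); print("pre",qm.round(2),e,er,fk(qm)[2][2].round(2),fk(qm)[2][4].round(2))
np.save("qm.npy",qm)
for a in np.linspace(0,1,13):
    q=q0+a*(qm-q0); p,r,pts=fk(q); M=r.as_matrix(); print(round(a,2),"tcp",p.round(3),"dir",M[:,1].round(2),"wr",pts[4].round(2),"elb",pts[2].round(2))
E
```

```text
pre [ 1.39  0.76 -0.81  2.57  3.69  0.99  2.03] 4.4555313359210086e-07 1.5644603748295992e-06 [ 0.03 -0.39  0.67] [ 0.16 -0.24  0.3 ]
0.0 tcp [ 0.44  -0.053  0.201] dir [ 0.01  0.   -1.  ] wr [ 0.44 -0.05  0.58] elb [ 0.09 -0.    0.82]
0.08 tcp [ 0.394 -0.168  0.177] dir [-0.11 -0.25 -0.96] wr [ 0.44 -0.07  0.54] elb [ 0.12 -0.01  0.82]
0.17 tcp [ 0.36  -0.273  0.176] dir [-0.18 -0.46 -0.87] wr [ 0.43 -0.1   0.51] elb [ 0.14 -0.02  0.81]
0.25 tcp [ 0.342 -0.363  0.186] dir [-0.2  -0.63 -0.75] wr [ 0.42 -0.12  0.47] elb [ 0.16 -0.05  0.8 ]
0.33 tcp [ 0.344 -0.434  0.195] dir [-0.15 -0.76 -0.63] wr [ 0.4  -0.15  0.43] elb [ 0.18 -0.08  0.8 ]
0.42 tcp [ 0.362 -0.485  0.196] dir [-0.05 -0.84 -0.55] wr [ 0.38 -0.17  0.4 ] elb [ 0.19 -0.11  0.78]
0.5 tcp [ 0.393 -0.514  0.186] dir [ 0.1  -0.86 -0.5 ] wr [ 0.35 -0.19  0.38] elb [ 0.2  -0.15  0.77]
0.58 tcp [ 0.429 -0.518  0.165] dir [ 0.27 -0.83 -0.49] wr [ 0.33 -0.2   0.35] elb [ 0.19 -0.19  0.76]
0.67 tcp [ 0.467 -0.497  0.143] dir [ 0.45 -0.74 -0.5 ] wr [ 0.3  -0.22  0.33] elb [ 0.18 -0.24  0.74]
0.75 tcp [ 0.501 -0.453  0.128] dir [ 0.63 -0.6  -0.5 ] wr [ 0.26 -0.23  0.32] elb [ 0.16 -0.28  0.73]
0.83 tcp [ 0.525 -0.39   0.129] dir [ 0.78 -0.42 -0.47] wr [ 0.23 -0.23  0.31] elb [ 0.12 -0.32  0.71]
0.92 tcp [ 0.537 -0.315  0.153] dir [ 0.9  -0.21 -0.39] wr [ 0.2  -0.24  0.3 ] elb [ 0.08 -0.36  0.69]
1.0 tcp [ 0.53  -0.235  0.2  ] dir [ 0.97  0.   -0.26] wr [ 0.16 -0.24  0.3 ] elb [ 0.03 -0.39  0.67]
```

```bash
cat > nxt.py <<'E'
from srch_lib import *
import sys
def nxt(qm,lift=.04,n=5):
    o=rec(); q0=np.array(o["joints"]); p0,r0,_=fk(q0); print("fkerr",np.linalg.norm(p0-o["position"]).round(4),"clk",round(o["clock"],2),"q",q0.round(2),"F",o["force"].round(1),"pos",p0.round(3))
    f=lambda a: fk(q0+a*(qm-q0))
    a=0; rows=[]; pp,rr=p0,r0
    while len(rows)<n and a<1:
        st=.5
        while True:
            b=min(1,a+st); p,r,_=f(b)
            if (rr.inv()*r).magnitude()<np.radians(8.2) and np.linalg.norm(p-pp)<.045: break
            st*=.9
        a=b;pp,rr=p,r
        P=p+[0,0,lift*4*a*(1-a)]
        rows.append([r0.inv().apply(P-p0).round(3).tolist(),(r0.inv()*r).as_rotvec(degrees=True).round(1).tolist()])
    print("a",round(a,3),"end tcp",pp.round(3),"wr",f(a)[2][4].round(2)); print(json.dumps(rows))
E
python3 - <<'E'
from nxt import *
qm,e,er=ik(np.array([.56,-.235,.23]),trf(15,0),np.array([.88,.69,-.44,2.39,3.61,1.08,1.77]),1e-3); print(qm.round(2),e,er); np.save("qm.npy",qm)
nxt(qm)
E
```

```text
[ 1.04  0.55 -0.42  2.54  3.78  1.1   1.69] 1.40784135855661e-08 5.887934793783581e-08
fkerr 0.0 clk 9.85 q [-0.45  0.15  0.52  2.05 -0.09  0.95  1.79] F [ 0.5  0.  -0.8] pos [ 0.44  -0.053  0.201]
a 0.146 end tcp [ 0.369 -0.254  0.192] wr [ 0.43 -0.09  0.53]
[[[-0.019, 0.003, -0.036], [-4.4, -2.4, 2.6]], [[-0.039, 0.004, -0.075], [-9.1, -5.1, 5.6]], [[-0.058, 0.002, -0.114], [-13.7, -8.0, 8.6]], [[-0.075, -0.004, -0.152], [-18.1, -11.0, 11.6]], [[-0.092, -0.012, -0.193], [-22.9, -14.5, 15.0]]]
```

Emit:
arm_command([
  [[-0.019,0.003,-0.036],[-4.4,-2.4,2.6]],
  [[-0.039,0.004,-0.075],[-9.1,-5.1,5.6]],
  [[-0.058,0.0,-0.114],[-13.7,-8.0,8.6]],
  [[-0.075,-0.006,-0.152],[-18.1,-11.0,11.6]],
  [[-0.092,-0.014,-0.193],[-22.9,-14.5,15.0]],
])

```text
clock: 10.35
position: [0.3665, -0.2552, 0.2104]
ee_rot: [-1.958, -0.094, 0.499]
force: [-0.0, 0.5, -0.6]
width: 0.003
```

```bash
python3 -c "
from nxt import *
nxt(np.load('qm.npy'))"
```

```text
fkerr 0.0 clk 10.35 q [-0.43  0.19  0.61  2.11  0.43  1.    1.85] F [-0.   0.5 -0.6] pos [ 0.367 -0.255  0.21 ]
a 0.209 end tcp [ 0.34  -0.446  0.275] wr [ 0.4  -0.14  0.48]
[[[-0.025, 0.007, -0.033], [-4.4, -3.3, 3.5]], [[-0.051, 0.011, -0.07], [-9.2, -7.3, 7.2]], [[-0.074, 0.012, -0.11], [-14.3, -11.9, 11.1]], [[-0.093, 0.01, -0.149], [-19.1, -16.8, 14.7]], [[-0.106, 0.007, -0.185], [-23.8, -21.9, 17.9]]]
```

Emit:
arm_command([
  [[-0.025,0.007,-0.033],[-4.4,-3.3,3.5]],
  [[-0.051,0.011,-0.07],[-9.2,-7.3,7.2]],
  [[-0.074,0.012,-0.11],[-14.3,-11.9,11.1]],
  [[-0.093,0.01,-0.149],[-19.1,-16.8,14.7]],
  [[-0.106,0.007,-0.185],[-23.8,-21.9,17.9]],
])

```text
clock: 10.85
position: [0.34, -0.4467, 0.3007]
ee_rot: [-2.268, -0.143, 1.135]
force: [0.7, -0.4, -0.5]
width: 0.005
```

```bash
python3 -c "
from nxt import *
nxt(np.load('qm.npy'))"
```

```text
fkerr 0.0 clk 10.85 q [-0.39  0.25  0.72  2.19  1.07  0.98  1.93] F [ 0.7 -0.4 -0.5] pos [ 0.34  -0.447  0.301]
a 0.286 end tcp [ 0.403 -0.548  0.349] wr [ 0.36 -0.18  0.44]
[[[-0.024, 0.01, -0.027], [-4.3, -5.4, 3.5]], [[-0.042, 0.017, -0.053], [-8.7, -10.9, 6.6]], [[-0.053, 0.022, -0.08], [-13.0, -16.5, 9.0]], [[-0.056, 0.026, -0.107], [-17.9, -22.7, 11.1]], [[-0.051, 0.028, -0.132], [-22.8, -28.9, 12.4]]]
```

Emit:
arm_command([
  [[-0.024,0.01,-0.027],[-4.3,-5.4,3.5]],
  [[-0.042,0.017,-0.053],[-8.7,-10.9,6.6]],
  [[-0.053,0.022,-0.08],[-13.0,-16.5,9.0]],
  [[-0.056,0.026,-0.107],[-17.9,-22.7,11.1]],
  [[-0.051,0.028,-0.132],[-22.8,-28.9,12.4]],
])

```text
clock: 11.35
position: [0.4037, -0.5473, 0.3805]
ee_rot: [-2.313, -0.357, 1.927]
force: [0.0, 0.4, 0.6]
width: 0.007
```

```bash
python3 - <<'E'
from nxt import *
nxt(np.load('qm.npy'))
q0=np.array(observe()["joints"]); print(fk(q0)[2][2].round(2),fk(q0)[2][4].round(2))
# local continuation (min-motion) from q0 to pose goals
for yaw in(0,-10):
  for pitch in (15,25):
    q=q0; P0,R0,_=fk(q0); Rt=trf(pitch,yaw); rv=(R0.inv()*Rt).as_rotvec(); Pt=np.array([.56,-.235,.23])
    for a in np.linspace(0,1,16)[1:]:
        q,e,er=ik(P0+a*(Pt-P0),R0*R.from_rotvec(rv*a),q,.01)
    print(yaw,pitch,np.degrees(np.linalg.norm(rv)),q.round(2),e,er)
    for x,z in((.655,.06),(.655,.19)):
      q2,e,er=ik(np.array([x,-.235,z]),Rt,q,.005); print("   ",q2.round(2),e,er,fk(q2)[2][2].round(2))
E
```

```text
fkerr 0.0 clk 11.35 q [-0.28  0.32  0.77  2.28  1.82  0.88  1.92] F [0.  0.4 0.6] pos [ 0.404 -0.547  0.381]
a 0.409 end tcp [ 0.51  -0.527  0.299] wr [ 0.31 -0.22  0.39]
[[[-0.004, 0.007, -0.018], [-4.0, -6.1, 1.2]], [[0.0, 0.012, -0.039], [-9.0, -12.5, 1.8]], [[0.014, 0.014, -0.06], [-14.3, -18.2, 1.7]], [[0.036, 0.011, -0.08], [-20.2, -23.2, 1.0]], [[0.064, 0.002, -0.098], [-26.5, -27.3, -0.1]]]
[0.17 0.01 0.8 ] [ 0.36 -0.18  0.47]
0 15 86.83578913968054 [ 1.6   0.91 -1.25  2.5   3.33  0.75  2.39] 7.24649796583675e-07 4.721070603190945e-06
    [ 1.3   1.32 -0.99  2.32  3.45  0.96  2.6 ] 5.558328239706372e-07 2.8054613887577495e-06 [ 0.1  -0.53  0.4 ]
    [ 1.36  1.01 -1.14  2.35  3.27  0.83  2.46] 3.0798827494229216e-07 1.1746763763664949e-06 [ 0.06 -0.48  0.56]
0 25 88.34565449589557 [ 1.33  0.46 -0.82  2.44  3.7   0.65  1.67] 1.1433025990657744e-06 7.025010681523764e-06
    [ 0.96  0.92 -0.58  2.33  3.47  0.95  2.05] 8.193162470364857e-07 4.7494523258472885e-06 [ 0.22 -0.39  0.61]
    [ 1.05  0.6  -0.7   2.32  3.48  0.68  1.84] 5.506458755582662e-07 2.9952761047765057e-06 [ 0.12 -0.3   0.73]
-10 15 76.9424007763084 [ 1.44  0.88 -1.27  2.57  3.03  1.04  2.45] 0.0065777543007731224 0.018853022023929918
    [ 1.15  1.35 -0.99  2.39  3.27  1.32  2.63] 6.914881201963384e-07 3.884487750575899e-06 [ 0.19 -0.51  0.39]
    [ 1.21  1.02 -1.17  2.43  3.02  1.15  2.52] 3.4132090786853027e-07 1.5858687591221326e-06 [ 0.13 -0.46  0.56]
-10 25 78.55714952282482 [ 1.26  0.46 -0.95  2.52  3.15  0.76  1.98] 6.49781134171419e-07 4.091940458817578e-06
    [ 0.92  0.97 -0.72  2.39  3.12  1.14  2.22] 7.769487453102972e-07 4.2936758912029186e-06 [ 0.25 -0.39  0.58]
    [ 1.    0.63 -0.83  2.37  3.    0.83  2.11] 4.229846666974418e-07 2.084375593567074e-06 [ 0.14 -0.3   0.72]
```

Emit:
arm_command([
  [[-0.004,0.007,-0.018],[-4.0,-6.1,1.2]],
  [[0.0,0.012,-0.039],[-9.0,-12.5,1.8]],
  [[0.014,0.014,-0.06],[-14.3,-18.2,1.7]],
  [[0.036,0.011,-0.08],[-20.2,-23.2,1.0]],
  [[0.064,0.002,-0.098],[-26.5,-27.3,-0.1]],
])

```text
clock: 11.85
position: [0.511, -0.5263, 0.3368]
ee_rot: [1.681, 0.775, -2.16]
force: [1.0, -0.3, 0.8]
width: 0.005
```

```bash
python3 -c "
from nxt import *
nxt(np.load('qm.npy'))"
```

```text
fkerr 0.0 clk 11.85 q [-0.02  0.36  0.64  2.38  2.68  0.82  1.76] F [ 1.  -0.3  0.8] pos [ 0.511 -0.526  0.337]
a 0.623 end tcp [ 0.563 -0.377  0.202] wr [ 0.24 -0.24  0.35]
[[[0.013, -0.002, -0.025], [-5.7, -4.4, -1.1]], [[0.032, -0.01, -0.054], [-11.9, -7.6, -2.2]], [[0.054, -0.025, -0.084], [-18.7, -9.7, -3.0]], [[0.075, -0.046, -0.116], [-25.9, -10.5, -3.3]], [[0.092, -0.07, -0.145], [-32.5, -10.3, -3.0]]]
```

Emit:
arm_command([
  [[0.013,-0.002,-0.025],[-5.7,-4.4,-1.1]],
  [[0.032,-0.01,-0.054],[-11.9,-7.6,-2.2]],
  [[0.054,-0.025,-0.084],[-18.7,-9.7,-3.0]],
  [[0.075,-0.046,-0.116],[-25.9,-10.5,-3.3]],
  [[0.092,-0.07,-0.145],[-32.5,-10.3,-3.0]],
])

```text
clock: 12.35
position: [0.564, -0.3766, 0.2404]
ee_rot: [1.176, 1.241, -1.842]
force: [1.0, -0.5, 0.6]
width: 0.002
```

```bash
python3 -c "
from nxt import *
nxt(np.load('qm.npy'),lift=.02)"
```

```text
fkerr 0.0 clk 12.35 q [0.32 0.39 0.38 2.48 3.51 0.94 1.49] F [ 1.  -0.5  0.6] pos [ 0.564 -0.377  0.24 ]
a 1 end tcp [ 0.56  -0.235  0.23 ] wr [ 0.19 -0.24  0.33]
[[[0.011, -0.007, -0.033], [-5.5, -0.6, -0.3]], [[0.019, -0.019, -0.07], [-11.6, -0.1, 1.0]], [[0.017, -0.037, -0.11], [-17.8, 1.3, 5.0]], [[0.009, -0.051, -0.132], [-21.5, 2.5, 9.1]]]
```

Emit:
arm_command([
  [[0.011,-0.007,-0.033],[-5.5,-0.6,-0.3]],
  [[0.019,-0.019,-0.07],[-11.6,-0.1,1.0]],
  [[0.017,-0.037,-0.11],[-17.8,1.3,5.0]],
  [[0.009,-0.051,-0.132],[-21.5,2.5,9.1]],
  [[0.009,-0.051,-0.132],[-21.5,2.5,9.1]],
])

```text
clock: 12.85
position: [0.5607, -0.2376, 0.2298]
ee_rot: [1.079, 1.398, -1.402]
force: [0.1, -0.6, -0.3]
width: 0.004
```

```bash
python3 -c "
from nxt import *
goal((.56,-.235,.23),trf(15,0)); q=np.array(observe()['joints']);print(fk(q)[2][2],fk(q)[2][4])
from wire import wire
wire('sd1.png',c=(340,190),n=140)
t=get_image('top'); cv2.imwrite('pics/tp1.png',cv2.resize(t['color'][100:300,340:520,::-1],None,fx=3,fy=3))"
```

```text
clk 12.85 pos [ 0.5607 -0.2376  0.2298] F [ 0.1 -0.6 -0.3] w 0.0 q [0.67 0.53 0.05 2.57 3.86 1.29 1.52]
shift [-0.0001 -0.0007 -0.0026] turn [-0.29 -0.13 -0.04]
[ 0.19205955 -0.2082093   0.75441765] [ 0.19454149 -0.2359084   0.3275617 ]
```

View pics/sd1.png

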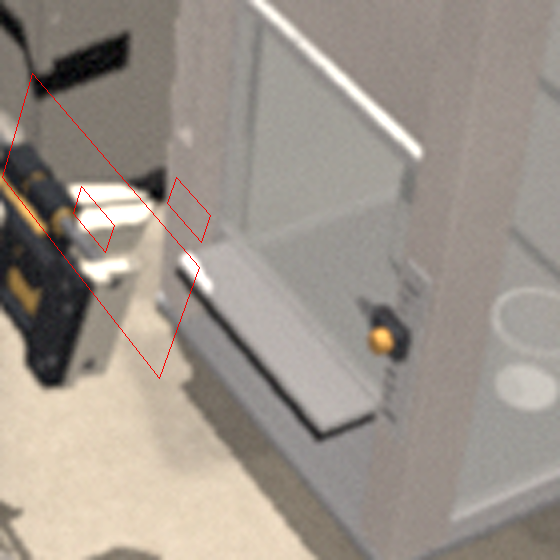

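View pics/tp1.png

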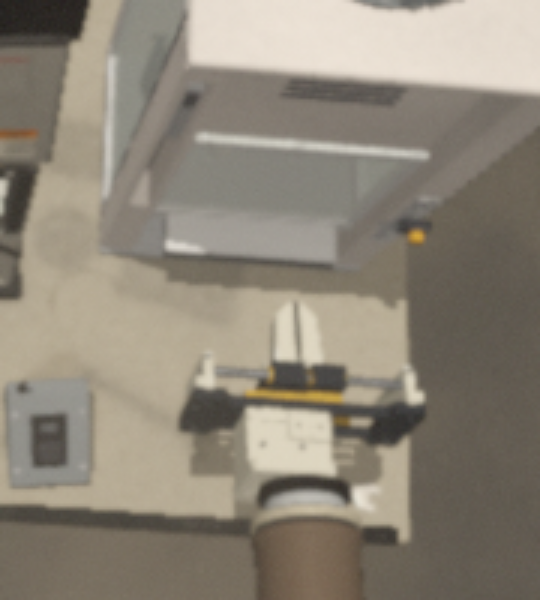

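```bash
python3 -c "
from wire import *
s=get_image('side');t=get_image('top')
o=rec(); M=R.from_rotvec(o['ee_rot']); P=o['position']; print(P,o['clock'])
c=(355,215);cv2.imwrite('pics/s2.png',cv2.resize(s['color'][c[1]:c[1]+50,c[0]:c[0]+50,::-1],None,fx=11,fy=11,interpolation=cv2.INTER_CUBIC))
c=(410,185);cv2.imwrite('pics/t2.png',cv2.resize(t['color'][c[1]:c[1]+50,c[0]:c[0]+50,::-1],None,fx=11,fy=11,interpolation=cv2.INTER_CUBIC))
for l in (.022,0,-.006,-.02): print(l,proj(s,P+M.apply([0,l,0])),proj(t,P+M.apply([0,l,0])))
"
```

```text
[ 0.56144444 -0.23797824  0.23068627] 13.05
0.022 [[386.94413176 241.19245302]] [[436.26353237 191.44563564]]
0 [[379.15121913 241.98080946]] [[436.78552604 198.80523209]]
-0.006 [[377.00012433 242.19799935]] [[436.9282868  200.83722065]]
-0.02 [[371.93742342 242.70844726]] [[437.26201024 205.62039454]]
```

View pics/s2.png

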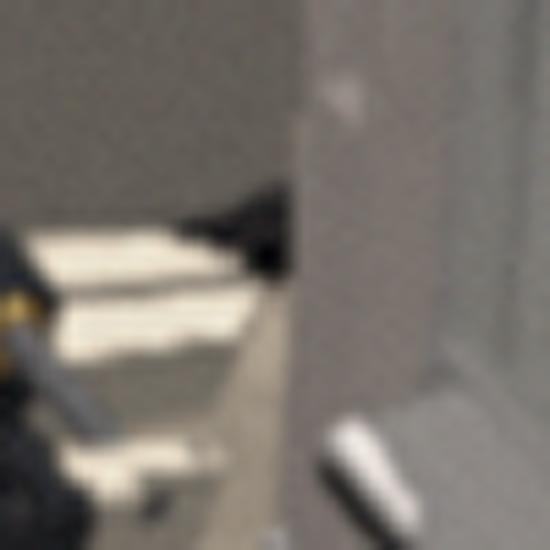

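View pics/t2.png

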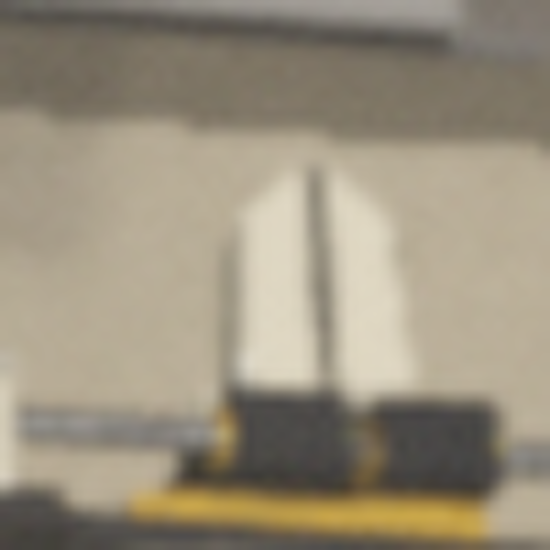

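```bash
python3 -c "
from srch_lib import *
goal((.595,-.236,.20),trf(15,0));goal((.595,-.236,.056),trf(15,0))
q=np.array(observe()['joints'])
for P in((.595,-.236,.2),(.595,-.236,.12),(.595,-.236,.056),(.66,-.236,.056),(.66,-.236,.19)):
  q,e,er=ik(np.array(P),trf(15,0),q,.01); print(P,q.round(2),round(e,4),round(er,4),fk(q)[2][2].round(2),fk(q)[2][4].round(2))"
```

```text
clk 13.05 pos [ 0.5614 -0.238   0.2307] F [ 0.3 -0.1 -0.8] w 0.0 q [0.66 0.52 0.06 2.57 3.86 1.29 1.51]
shift [ 0.0209  0.0404 -0.0023] turn [-0.39  0.11  0.06]
clk 13.05 pos [ 0.5614 -0.238   0.2307] F [ 0.3 -0.1 -0.8] w 0.0 q [0.66 0.52 0.06 2.57 3.86 1.29 1.51]
shift [ 0.16    0.0778 -0.0028] turn [-0.39  0.11  0.06]
(0.595, -0.236, 0.2) [0.61 0.62 0.04 2.52 3.79 1.32 1.55] 0.0 0.0 [ 0.24 -0.22  0.73] [ 0.23 -0.24  0.3 ]
(0.595, -0.236, 0.12) [0.63 0.87 0.02 2.51 3.76 1.51 1.7 ] 0.0 0.0 [ 0.32 -0.28  0.63] [ 0.23 -0.24  0.22]
(0.595, -0.236, 0.056) [0.64 1.05 0.   2.47 3.76 1.62 1.79] 0.0 0.0 [ 0.36 -0.32  0.55] [ 0.23 -0.24  0.15]
(0.66, -0.236, 0.056) [ 0.56  1.   -0.03  2.36  3.66  1.49  1.71] 0.0 0.0 [ 0.37 -0.29  0.57] [ 0.29 -0.24  0.15]
(0.66, -0.236, 0.19) [ 0.56  0.65 -0.03  2.41  3.69  1.23  1.54] 0.0 0.0 [ 0.26 -0.22  0.71] [ 0.29 -0.24  0.29]
```

Emit:
arm_command([
  [[0.01,0.03,-0.002],[0,0,0]],
  [[0.045,0.045,-0.002],[0,0,0]],
  [[0.085,0.058,-0.002],[0,0,0]],
  [[0.125,0.069,-0.002],[0,0,0]],
  [[0.16,0.078,-0.002],[0,0,0]],
])

```text
clock: 13.55
position: [0.5965, -0.2347, 0.0541]
ee_rot: [1.07, 1.394, -1.405]
force: [0.5, -0.5, 0.6]
width: 0.003
```

Emit:
arm_command([
  [[0,0,0],[0,0,0]],
])

```text
clock: 13.65
position: [0.5952, -0.2342, 0.0492]
ee_rot: [1.07, 1.404, -1.407]
force: [0.5, -0.7, 0.6]
width: 0.006
```

```bash
python3 -c "
from srch_lib import *
goal((.66,-.236,.056),trf(15,0))
from wire import wire
s=get_image('side');t=get_image('top')
c=(355,235);cv2.imwrite('pics/s3.png',cv2.resize(s['color'][c[1]:c[1]+100,c[0]:c[0]+100,::-1],None,fx=6,fy=6,interpolation=cv2.INTER_CUBIC))
c=(390,160);cv2.imwrite('pics/t3.png',cv2.resize(t['color'][c[1]:c[1]+80,c[0]:c[0]+100,::-1],None,fx=6,fy=6,interpolation=cv2.INTER_CUBIC))
"
```

```text
clk 13.65 pos [ 0.5952 -0.2342  0.0492] F [ 0.5 -0.7  0.6] w 0.01 q [0.63 1.06 0.01 2.47 3.75 1.62 1.79]
shift [-0.0238  0.0607  0.0017] turn [-0.11  0.05  0.49]
```

View pics/s3.png

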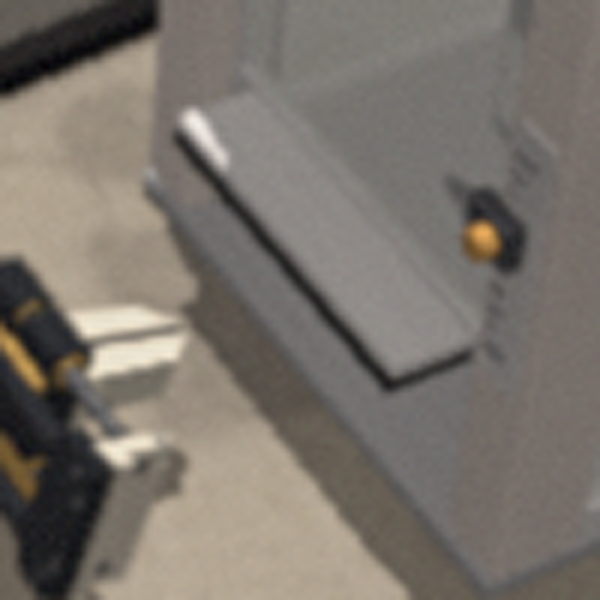

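View pics/t3.png

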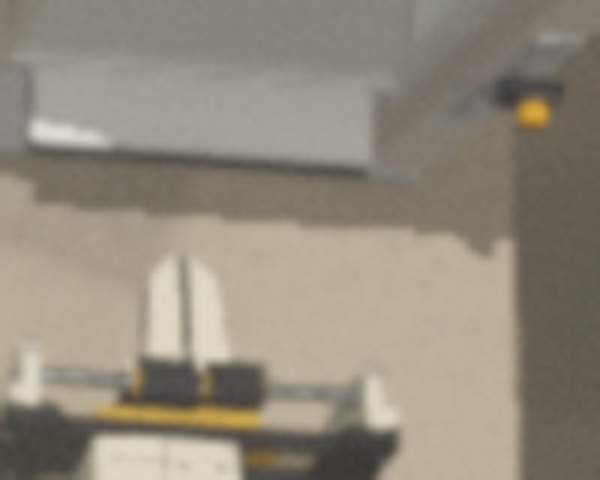

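Emit:
arm_command([
  [[-0.006,0.012,0],[0,0,0]],
  [[-0.01,0.025,0],[0,0,0]],
  [[-0.014,0.038,0],[0,0,0]],
  [[-0.017,0.05,0.001],[0,0,0]],
  [[-0.02,0.061,0.001],[0,0,0]],
])

```text
clock: 14.25
position: [0.6616, -0.237, 0.0617]
ee_rot: [1.076, 1.392, -1.402]
force: [0.1, 0.6, -0.9]
width: 0.001
```

Emit:
arm_command([
  [[0,0,0],[0,0,0]],
])

```text
clock: 14.35
position: [0.6618, -0.2365, 0.0615]
ee_rot: [1.076, 1.392, -1.4]
force: [-0.6, 0.6, -0.0]
width: 0.008
```

```bash
cat > view3.py <<'E'
from srch_lib import *
def v(n):
    s=get_image('side');t=get_image('top')
    c=(365,215);cv2.imwrite(f'pics/s{n}.png',cv2.resize(s['color'][c[1]:c[1]+100,c[0]:c[0]+100,::-1],None,fx=6,fy=6,interpolation=cv2.INTER_CUBIC))
    c=(390,150);cv2.imwrite(f'pics/t{n}.png',cv2.resize(t['color'][c[1]:c[1]+90,c[0]:c[0]+100,::-1],None,fx=6,fy=6,interpolation=cv2.INTER_CUBIC))
    return s,t
E
python3 -c "
from view3 import *
goal((.66,-.236,.12),trf(15,0)); v(4)"
```

```text
clk 14.35 pos [ 0.6618 -0.2365  0.0615] F [-0.6  0.6 -0. ] w 0.01 q [ 0.55  0.99 -0.03  2.37  3.65  1.49  1.71]
shift [-0.0562 -0.0166 -0.0003] turn [-0.2   0.17 -0.24]
```

View pics/s4.png

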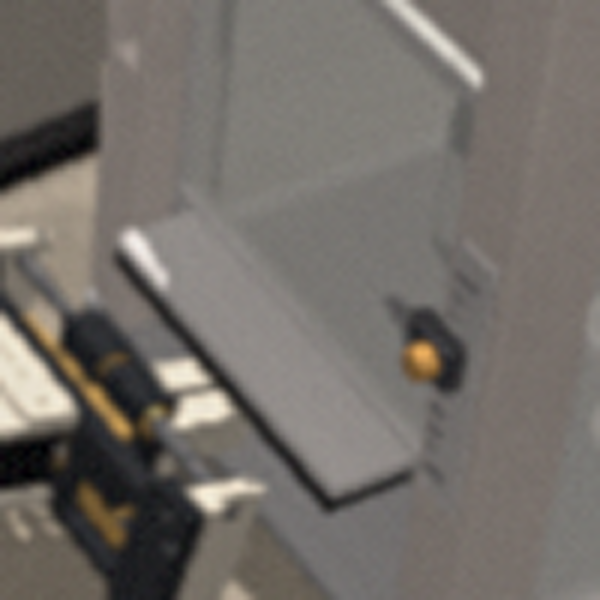

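View pics/t4.png

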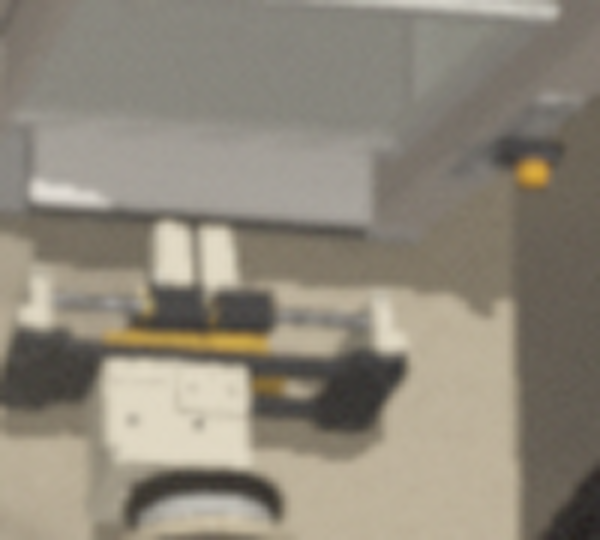

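Emit:
arm_command([
  [[-0.003,-0.001,0],[0,0,0]],
  [[-0.007,-0.002,0],[0,0,0]],
  [[-0.012,-0.003,0],[0,0,0]],
  [[-0.017,-0.0045,0],[0,0,0]],
  [[-0.022,-0.006,0],[0,0,0]],
])

```text
clock: 14.95
position: [0.6591, -0.237, 0.0829]
ee_rot: [1.076, 1.396, -1.404]
force: [-3.8, 0.5, -3.3]
width: 0.005
```

```bash
python3 -c "
from view3 import *
goal((.66,-.236,.15),trf(15,0))"
```

```text
clk 14.95 pos [ 0.6591 -0.237   0.0829] F [-3.8  0.5 -3.3] w 0.01 q [ 0.55  0.94 -0.02  2.38  3.65  1.46  1.68]
shift [-0.0651 -0.0165 -0.0008] turn [-0.29  0.07  0.  ]
```

```bash
python3 -c "
from view3 import *
v(5)"
```

```text
(no output)
```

View pics/s5.png

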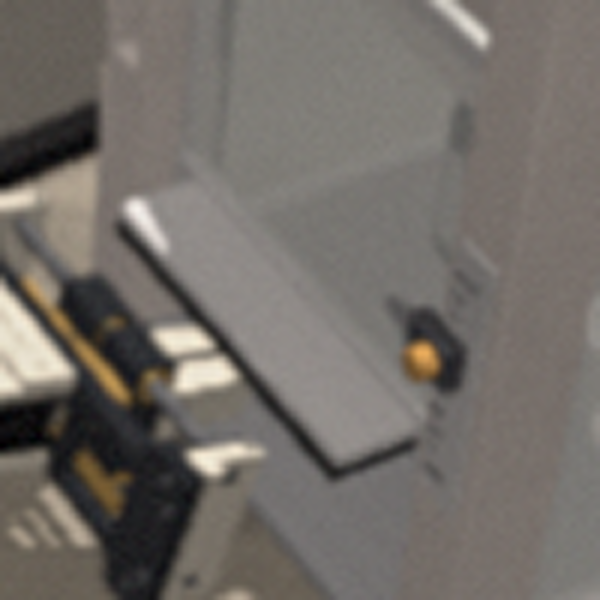

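View pics/t5.png

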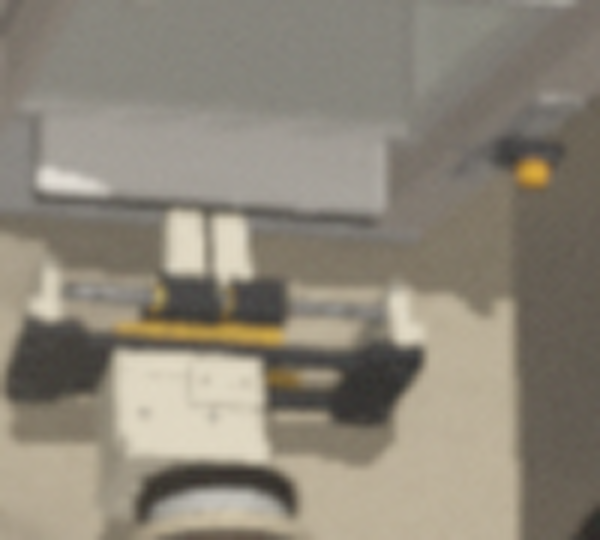

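Emit:
arm_command([
  [[-0.006,-0.0016,0],[0,0,0]],
  [[-0.012,-0.0032,0],[0,0,0]],
  [[-0.018,-0.0048,0],[0,0,0]],
  [[-0.024,-0.0064,0],[0,0,0]],
  [[-0.03,-0.008,0],[0,0,0]],
])

```text
clock: 15.55
position: [0.6598, -0.2369, 0.1147]
ee_rot: [1.076, 1.394, -1.403]
force: [0.1, -1.5, -2.7]
width: 0.006
```

Emit:
arm_command([
  [[-0.006,-0.0016,0],[0,0,0]],
  [[-0.012,-0.0032,0],[0,0,0]],
  [[-0.018,-0.0048,0],[0,0,0]],
  [[-0.024,-0.0064,0],[0,0,0]],
  [[-0.03,-0.008,0],[0,0,0]],
])

```text
clock: 16.05
position: [0.6597, -0.2367, 0.1456]
ee_rot: [1.076, 1.395, -1.403]
force: [0.2, -1.9, -3.3]
width: 0.004
```

Emit:
arm_command([
  [[-0.004,-0.001,0],[0,0,0]],
  [[-0.007,-0.002,0],[0,0,0]],
  [[-0.009,-0.0024,0],[0,0,0]],
  [[-0.01,-0.0027,0],[0,0,0]],
  [[-0.01,-0.0027,0],[0,0,0]],
])

```text
clock: 16.55
position: [0.6597, -0.2365, 0.1556]
ee_rot: [1.076, 1.394, -1.402]
force: [-1.3, -0.1, -1.0]
width: 0.002
```

```bash
python3 -c "
from view3 import *
goal((.66,-.236,.15),trf(15,0))
v(6)"
```

```text
clk 16.55 pos [ 0.6597 -0.2365  0.1556] F [-1.3 -0.1 -1. ] w 0.0 q [ 0.55  0.75 -0.02  2.41  3.67  1.32  1.59]
shift [ 0.0053  0.0017 -0.0005] turn [-0.25  0.1  -0.1 ]
```

View pics/s6.png

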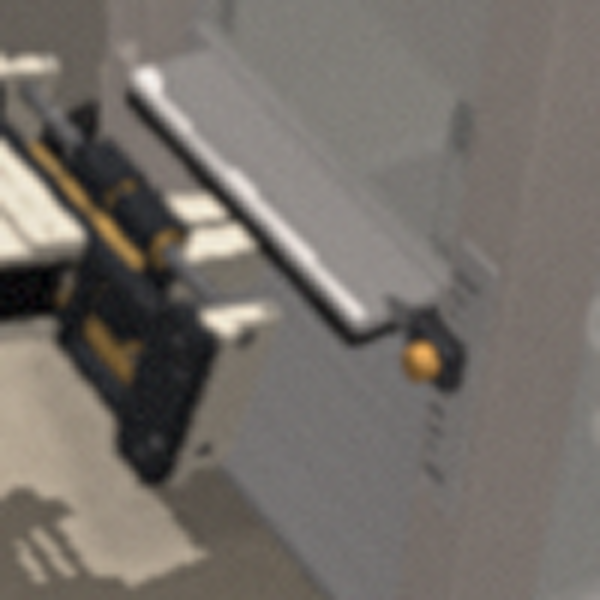

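View pics/t6.png

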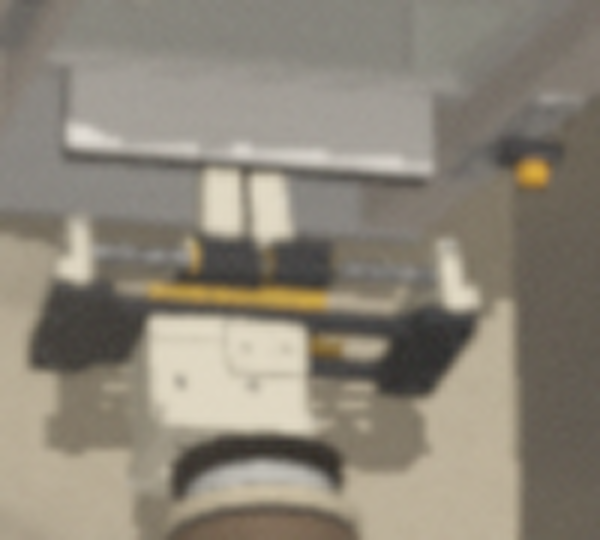

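```bash
cat > avg.py <<'E'
from fit2 import w,proj,R,np,cv2,get_image,observe,least_squares,tri
Q=[.6802,-.2349,.0041]
def avg(cam,n):
    a=[get_image(cam) for _ in range(n)]; p=a[-1]; p["color"]=np.mean([x["color"].astype(float) for x in a],0).astype(np.uint8); return p
E
sed -i 's/^s,t=shots()$/s=t=None/' fit2.py
python3 - <<'E'
from avg import *
import pickle
s=avg("side",8); t=avg("top",4); pickle.dump((s,t),open("a1.pkl","wb"))
c=(415,240); cv2.imwrite("pics/ps1.png",cv2.resize(s["color"][c[1]:c[1]+40,c[0]:c[0]+40,::-1],None,fx=14,fy=14,interpolation=cv2.INTER_LANCZOS4))
c=(440,155); cv2.imwrite("pics/pt1.png",cv2.resize(t["color"][c[1]:c[1]+40,c[0]:c[0]+50,::-1],None,fx=14,fy=14,interpolation=cv2.INTER_LANCZOS4))
print(observe()["clock"])
E
```

```text
17.25
```

View pics/ps1.png

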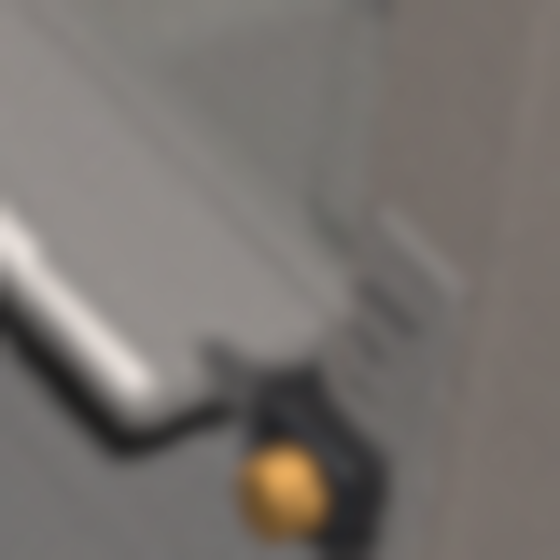

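View pics/pt1.png

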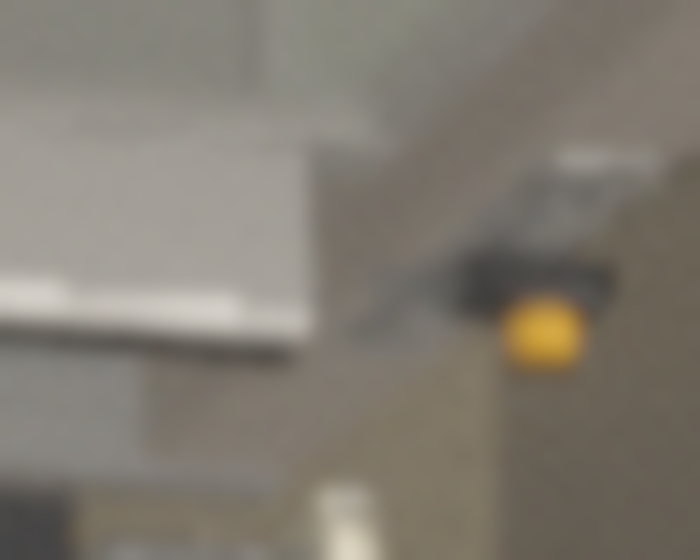

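```bash
python3 - <<'E'
from avg import *
import pickle
s,t=pickle.load(open("a1.pkl","rb"))
for z in(.16,.165,.17,.175,.18,.185):
    print(z,"side strip botFR",proj(s,w(Q,(-.045,-.085,z-.008)))[0].round(1),"bar topFR",proj(s,w(Q,(-.043,-.085,z+.008)))[0].round(1),"topFL",proj(s,w(Q,(-.043,.085,z+.008)))[0].round(1),
    "| top: bar topFR",proj(t,w(Q,(-.043,-.085,z+.008)))[0].round(1),"stripFR",proj(t,w(Q,(-.045,-.085,z-.005)))[0].round(1),"FL",proj(t,w(Q,(-.043,.085,z+.008)))[0].round(1))
for us,ut in(((429.1,264.5),(464.5,178.1)),):
    X,e=tri([s,t],[us,ut]);print(X,e)
for z in(.185,.19,.195,.2,.205): 
  for x in (-.035,-.043):print(z,x,proj(s,w(Q,(x,-.091,z)))[0].round(1),proj(t,w(Q,(x,-.091,z)))[0].round(1))
c=(415,240)
im=cv2.resize(s["color"][c[1]:c[1]+40,c[0]:c[0]+40,::-1],None,fx=14,fy=14,interpolation=cv2.INTER_LANCZOS4)
def fitlip():
    S=lambda x,y:(415+x/14-.5,240+y/14-.5);T=lambda x,y:(440+x/14-.5,155+y/14-.5)
    ob=[(s,S(120,460),(-.045,-.085,-.008)),(t,T(308,322),(-.043,-.085,.008)),(t,T(290,362),(-.045,-.085,-.006)),(s,(365+133/6-.5,215+72/6-.5),(-.043,.085,.008)),(t,(390+65/6-.5,150+150/6-.5),(-.043,.085,.0))]
    f=lambda a:np.concatenate([proj(p,w([Q[0]+a[1],Q[1]+a[2],Q[2]],(h[0],h[1],h[2]+a[0])))[0]-u for p,u,h in ob])
    r=least_squares(f,[.17,0,0],x_scale=.01); print(r.x,r.fun.reshape(-1,2).round(1).tolist())
fitlip()
E
```

```text
0.16 side strip botFR [422.7 278.6] bar topFR [424.1 273.4] topFL [385.9 231.9] | top: bar topFR [459.5 179.6] stripFR [458.  181.5] FL [399.3 175.6]
0.165 side strip botFR [422.9 277.1] bar topFR [424.3 271.8] topFL [386.  230.4] | top: bar topFR [460.1 179.1] stripFR [458.6 181.1] FL [399.6 175.1]
0.17 side strip botFR [423.1 275.5] bar topFR [424.5 270.3] topFL [386.1 228.9] | top: bar topFR [460.7 178.6] stripFR [459.2 180.6] FL [400.  174.5]
0.175 side strip botFR [423.3 274. ] bar topFR [424.8 268.7] topFL [386.2 227.3] | top: bar topFR [461.3 178.1] stripFR [459.8 180.1] FL [400.3 174. ]
0.18 side strip botFR [423.6 272.4] bar topFR [425.  267.1] topFL [386.3 225.8] | top: bar topFR [461.9 177.6] stripFR [460.4 179.6] FL [400.7 173.5]
0.185 side strip botFR [423.8 270.9] bar topFR [425.2 265.5] topFL [386.4 224.2] | top: bar topFR [462.5 177. ] stripFR [461.  179.1] FL [401.  172.9]
[ 0.63904073 -0.32592227  0.19820584] 1.3856912537594548
0.185 -0.035 [429.2 268.6] [463.6 175.2]
0.185 -0.043 [426.4 269.7] [463.7 178. ]
0.19 -0.035 [429.5 267. ] [464.2 174.7]
0.19 -0.043 [426.6 268.1] [464.3 177.5]
0.195 -0.035 [429.7 265.4] [464.9 174.2]
0.195 -0.043 [426.8 266.5] [464.9 177. ]
0.2 -0.035 [429.9 263.8] [465.5 173.6]
0.2 -0.043 [427.1 264.9] [465.6 176.5]
0.205 -0.035 [430.2 262.1] [466.1 173.1]
0.205 -0.043 [427.3 263.3] [466.2 175.9]
[ 1.78979215e-01 -3.01137681e-04 -2.67110557e-05] [[0.3, 0.4], [0.3, 0.3], [-0.1, -0.5], [-0.5, -0.4], [-0.3, 0.0]]
```

Emit:
arm_command([
  [[-0.003,-0.0008,0],[0,0,0]],
  [[-0.006,-0.0016,0],[0,0,0]],
  [[-0.009,-0.0024,0],[0,0,0]],
  [[-0.012,-0.0032,0],[0,0,0]],
  [[-0.014,-0.0037,0],[0,0,0]],
])

```text
clock: 17.75
position: [0.6596, -0.2364, 0.1703]
ee_rot: [1.076, 1.395, -1.403]
force: [-0.3, 0.2, -2.3]
width: 0.004
```

Emit:
arm_command([
  [[-0.0015,-0.0004,0],[0,0,0]],
  [[-0.0025,-0.0007,0],[0,0,0]],
  [[-0.0025,-0.0007,0],[0,0,0]],
  [[-0.0025,-0.0007,0],[0,0,0]],
])

```text
clock: 18.15
position: [0.6598, -0.2366, 0.1728]
ee_rot: [1.076, 1.394, -1.402]
force: [-0.8, 0.4, -0.8]
width: 0.002
```

```bash
cat > look.py <<'E'
from avg import *
import pickle,sys
n=sys.argv[1]
o=observe(); print(o["clock"],o["position"].round(4),o["force"].round(1))
s=avg("side",8); t=avg("top",4); pickle.dump((s,t),open(f"a{n}.pkl","wb"))
c=(415,240); cv2.imwrite(f"pics/ps{n}.png",cv2.resize(s["color"][c[1]:c[1]+40,c[0]:c[0]+40,::-1],None,fx=14,fy=14,interpolation=cv2.INTER_LANCZOS4))
c=(440,155); cv2.imwrite(f"pics/pt{n}.png",cv2.resize(t["color"][c[1]:c[1]+40,c[0]:c[0]+50,::-1],None,fx=14,fy=14,interpolation=cv2.INTER_LANCZOS4))
E
python3 look.py 2
```

```text
18.15 [ 0.6598 -0.2366  0.1728] [-0.8  0.4 -0.8]
```

View pics/ps2.png

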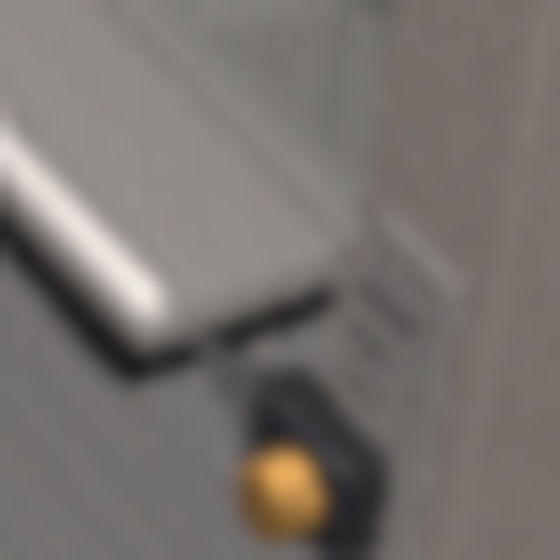

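View pics/pt2.png

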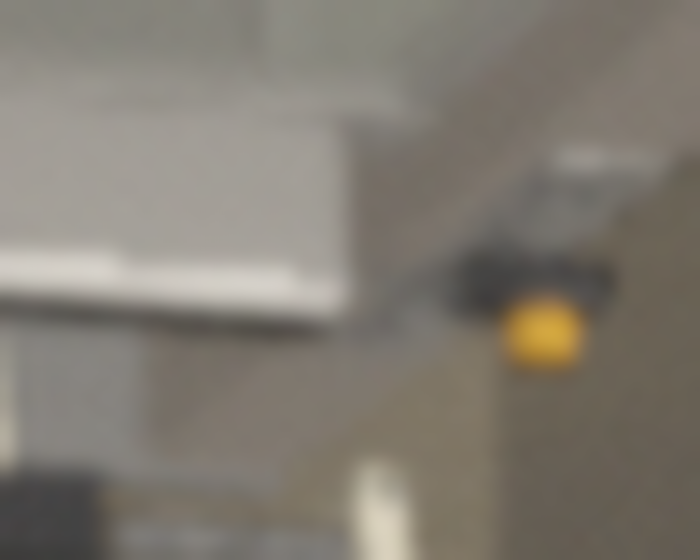

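```bash
python3 - <<'E'
from avg import *
import pickle
def st(im): 
    im=im.astype(float); lo,hi=np.percentile(im,2),np.percentile(im,98); return np.clip((im-lo)/(hi-lo)*255,0,255).astype(np.uint8)
out=[]
for n in(1,2):
    s,t=pickle.load(open(f"a{n}.pkl","rb"))
    a=cv2.resize(st(s["color"][255:275,420:445,::-1]),None,fx=16,fy=16,interpolation=cv2.INTER_CUBIC)
    b=cv2.resize(st(t["color"][167:187,458:483,::-1]),None,fx=16,fy=16,interpolation=cv2.INTER_CUBIC)
    out.append(np.hstack([a[:,:392],b[:,:392]])[:300])
cv2.imwrite("pics/ptr.png",np.vstack(out))
E
```

```text
(no output)
```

View pics/ptr.png

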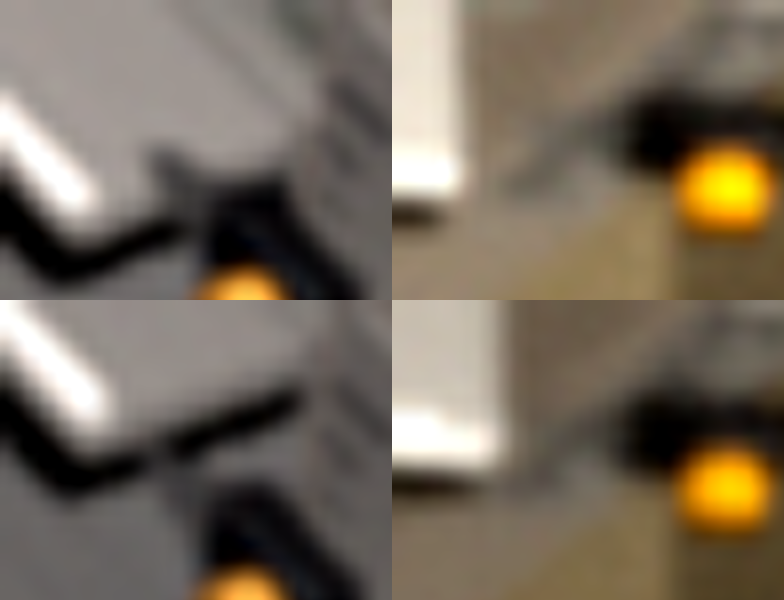

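```bash
python3 - <<'E'
from avg import *
import pickle
s,t=pickle.load(open("a1.pkl","rb"))
s2,t2=pickle.load(open("a2.pkl","rb"))
for us,ut in(((428.9,263.9),(464.9,178.2)),((428.7,263.6),(464.6,177.5)),((428.9,263.9),(465,176.5))):
  f=lambda a:np.r_[proj(s,w(Q,(a[0],a[1],a[2])))[0]-us,proj(t,w(Q,(a[0],a[1],a[2])))[0]-ut,(a[1]+.091)/.001]
  r=least_squares(f,[-.04,-.09,.2],x_scale=.01);print(r.x.round(4),r.fun.round(1))
  r=least_squares(lambda a:f(a)[[0,1,4]],[-.04,-.09,.2],x_scale=.01);print("  side only",r.x.round(4))
# lip in a2
S=lambda x,y:(420+x/16-.5,255+y/16-.5);T=lambda x,y:(458+(x-392)/16-.5,167+y/16-.5)
for nm,ss,tt,ob in(("a1",s,t,[(s,S(62,282),(-.045,-.085,-.008)),(s,S(95,205),(-.043,-.085,.006)),(t,T(462,185),(-.043,-.085,.008)),(t,T(445,222),(-.045,-.085,-.008))]),
 ("a2",s2,t2,[(s2,S(70,497-300),(-.045,-.085,-.008)),(s2,S(108,423-300),(-.043,-.085,.006)),(t2,T(502,455-300),(-.043,-.085,.008)),(t2,T(490,492-300),(-.045,-.085,-.008))])):
  for sel in((0,1),(2,3),(0,1,2,3)):
    f=lambda a:np.concatenate([proj(p,w(Q,(h[0],h[1],h[2]+a[0])))[0]-u for p,u,h in [ob[i] for i in sel]])
    r=least_squares(f,[.18],x_scale=.01);print(nm,sel,r.x.round(4),r.fun.reshape(-1,2).round(1).tolist())
E
```

```text
[-0.0425 -0.091   0.2007] [-1.6  0.7  0.7 -2.  -0. ]
  side only [-0.038  -0.091   0.2009]
[-0.0418 -0.0908  0.201 ] [-1.2  0.7  1.  -1.6  0.2]
  side only [-0.0387 -0.091   0.2021]
[-0.0402 -0.0909  0.2004] [-0.9  0.4  0.6 -1.1  0.1]
  side only [-0.038  -0.091   0.2009]
a1 (0, 1) [0.1812] [[0.2, -0.1], [-0.5, 0.0]]
a1 (2, 3) [0.1798] [[0.0, -0.5], [-0.8, -0.5]]
a1 (0, 1, 2, 3) [0.1809] [[0.2, 0.0], [-0.5, 0.1], [0.2, -0.6], [-0.7, -0.6]]
a2 (0, 1) [0.1976] [[0.5, 0.1], [-0.5, -0.1]]
a2 (2, 3) [0.2] [[0.0, -0.7], [-1.2, -0.7]]
a2 (0, 1, 2, 3) [0.1981] [[0.5, -0.1], [-0.5, -0.2], [-0.2, -0.5], [-1.4, -0.5]]
```

Emit:
arm_command([
  [[-0.001,-0.0003,0],[0,0,0]],
  [[-0.002,-0.0005,0],[0,0,0]],
  [[-0.002,-0.0005,0],[0,0,0]],
  [[-0.002,-0.0005,0],[0,0,0]],
])

```text
clock: 19.15
position: [0.6596, -0.2366, 0.1744]
ee_rot: [1.076, 1.395, -1.403]
force: [-0.4, 0.4, -2.9]
width: 0.006
```

```bash
python3 look.py 3; python3 - <<'E'
from avg import *
from cell import place_of
import collections
d=collections.defaultdict(list)
for k in range(8):
  for cam in("side","top"):
    p=get_image(cam)
    for n in("pointer_tip","lip_front"):
      r=place_of(p,n)
      if r: d[cam,n].append(r[0]["point"])
for k,v in d.items():
  v=np.array(v); m=np.median(v,0); g=v[np.linalg.norm(v-m,axis=1)<5]; print(k,len(v),len(g),g.mean(0).round(2),g.std(0).round(2)); d[k]=g.mean(0)
s,t=get_image("side"),get_image("top")
for n in("pointer_tip","lip_front"): print(n,tri([s,t],[d["side",n],d["top",n]]))
u=d["side","pointer_tip"]
print(least_squares(lambda a:proj(s,w(Q,(a[0],-.091,a[1])))[0]-u,[-.04,.2],x_scale=.01).x)
u=d["side","lip_front"]
print(least_squares(lambda a:proj(s,w(Q,(a[0],0,a[1])))[0]-u,[-.04,.2],x_scale=.01).x)
print(proj(s,w(Q,(-.044,0,.2))),proj(t,w(Q,(-.044,0,.2))),observe()["clock"])
E
```

```text
19.15 [ 0.6596 -0.2366  0.1744] [-0.4  0.4 -2.9]
('side', 'pointer_tip') 8 8 [428.89 264.6 ] [1.44 1.14]
('side', 'lip_front') 8 7 [404.1  243.01] [1.64 0.54]
('top', 'pointer_tip') 6 5 [464.94 174.16] [1.76 0.56]
('top', 'lip_front') 8 8 [434.39 170.99] [1.18 1.42]
pointer_tip (array([ 0.64415129, -0.32510899,  0.19748003]), np.float64(0.15664416641701887))
lip_front (array([ 0.63930051, -0.23727344,  0.19964405]), np.float64(1.8541920802802019))
[-0.037738   0.1985788]
[-0.04569266  0.19684923]
[[404.79721275 241.8050782 ]] [[432.64386664 174.58103839]] 22.25
```

View pics/ps3.png

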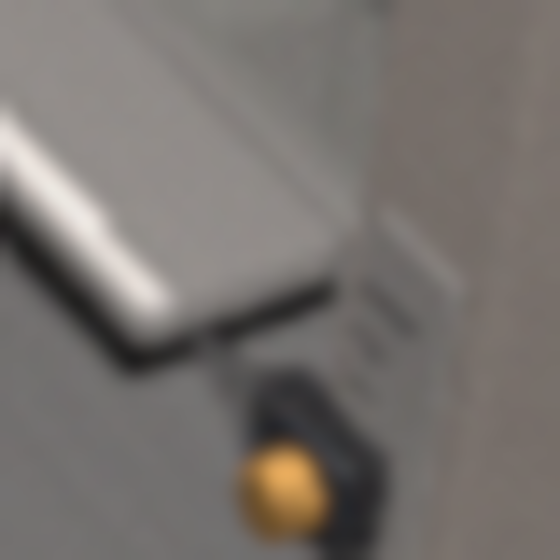

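Emit:
arm_command([
  [[0.004,0.001,0],[0,0,0]],
  [[0.01,0.0027,0],[0,0,0]],
  [[0.015,0.004,0],[0,0,0]],
  [[0.02,-0.01,0],[0,0,0]],
  [[0.026,-0.035,0],[0,0,0]],
])

```text
clock: 22.75
position: [0.6193, -0.2357, 0.1585]
ee_rot: [1.075, 1.394, -1.4]
force: [-0.4, -0.6, -0.1]
width: 0.004
```

Emit:
arm_command([
  [[0.006,-0.022,0],[0,0,0]],
  [[0.012,-0.045,0],[0,0,0]],
  [[0.012,-0.045,0],[0,0,0]],
])

```text
clock: 23.05
position: [0.5694, -0.2367, 0.1575]
ee_rot: [1.078, 1.397, -1.406]
force: [-0.9, -0.2, 0.2]
width: 0.004
```

```bash
python3 look.py 4; python3 - <<'E'
import pickle,cv2
s,t=pickle.load(open("a4.pkl","rb"))
cv2.imwrite("pics/fs.png",s["color"][:,:,::-1]);cv2.imwrite("pics/ft.png",t["color"][:,:,::-1])
E
```

```text
23.05 [ 0.5694 -0.2367  0.1575] [-0.9 -0.2  0.2]
```

View pics/ps4.png

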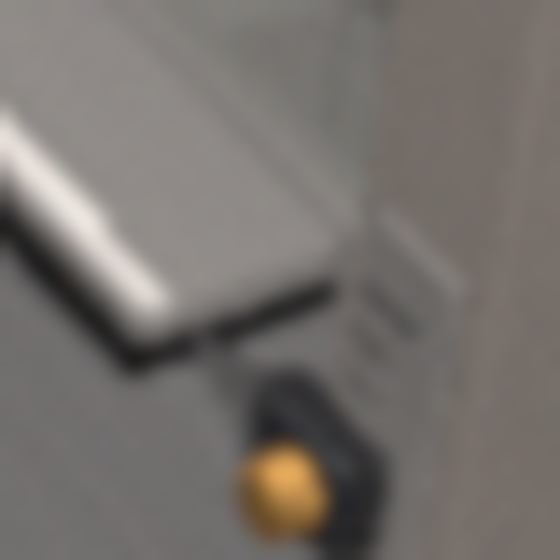

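View pics/fs.png

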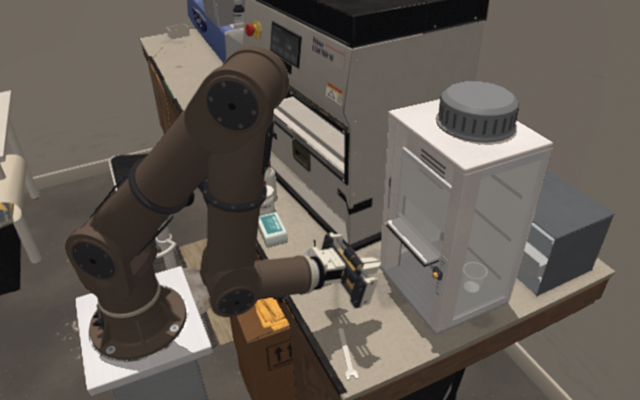

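View pics/ft.png

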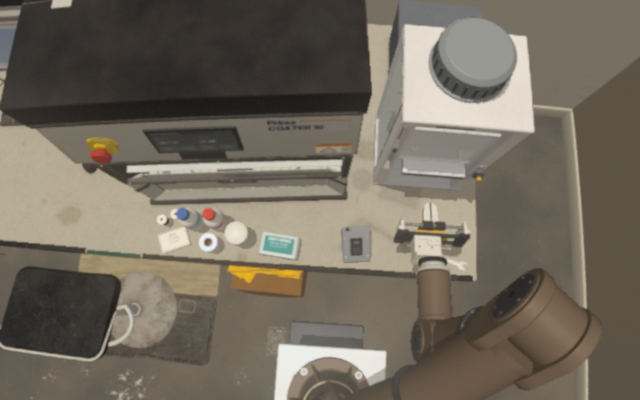

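```bash
python3 - <<'E'
from avg import *
import pickle
s,t=pickle.load(open("a4.pkl","rb"))
im=cv2.resize(s["color"][c0:=240:c0+40,415:455,::-1],None,fx=14,fy=14,interpolation=cv2.INTER_CUBIC)
def pl(pts,col):
    u=((np.array([proj(s,w(Q,p))[0] for p in pts])-[415,240]+.5)*14).astype(int); cv2.polylines(im,[u.reshape(-1,1,2)],False,col,1)
for z,col in((.197,(255,0,0)),(.2,(0,255,0)),(.203,(0,0,255))):
    pl([(-.045,-.03,z-.008),(-.045,-.085,z-.008),(-.002,-.085,z-.008)],col); 
for z,col in((.195,(255,255,0)),(.2,(0,255,0)),(.205,(0,0,255))):
    pl([(-.0365,-.091,z),(-.0365,-.1,z)],col)
b=cv2.resize(t["color"][225:265,335:375,::-1],None,fx=8,fy=8,interpolation=cv2.INTER_CUBIC)
cv2.imwrite("pics/ov.png",im); cv2.imwrite("pics/bx4.png",b)
E
```

```text
File "<stdin>", line 4
    im=cv2.resize(s["color"][c0:=240:c0+40,415:455,::-1],None,fx=14,fy=14,interpolation=cv2.INTER_CUBIC)
                                    ^
SyntaxError: invalid syntax
```

```bash
python3 - <<'E'
from avg import *
import pickle
s,t=pickle.load(open("a4.pkl","rb"))
im=cv2.resize(s["color"][240:280,415:455,::-1],None,fx=14,fy=14,interpolation=cv2.INTER_CUBIC)
def pl(pts,col):
    u=((np.array([proj(s,w(Q,p))[0] for p in pts])-[415,240]+.5)*14).astype(int); cv2.polylines(im,[u.reshape(-1,1,2)],False,col,1)
for z,col in((.197,(255,0,0)),(.2,(0,255,0)),(.203,(0,0,255))):
    pl([(-.045,-.03,z-.008),(-.045,-.085,z-.008),(-.002,-.085,z-.008)],col); 
for z,col in((.195,(255,255,0)),(.2,(0,255,0)),(.205,(0,0,255))):
    pl([(-.0365,-.091,z),(-.0365,-.1,z)],col)
b=cv2.resize(t["color"][225:265,335:375,::-1],None,fx=8,fy=8,interpolation=cv2.INTER_CUBIC)
cv2.imwrite("pics/ov.png",im); cv2.imwrite("pics/bx4.png",b)
E
```

```text
(no output)
```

View pics/ov.png

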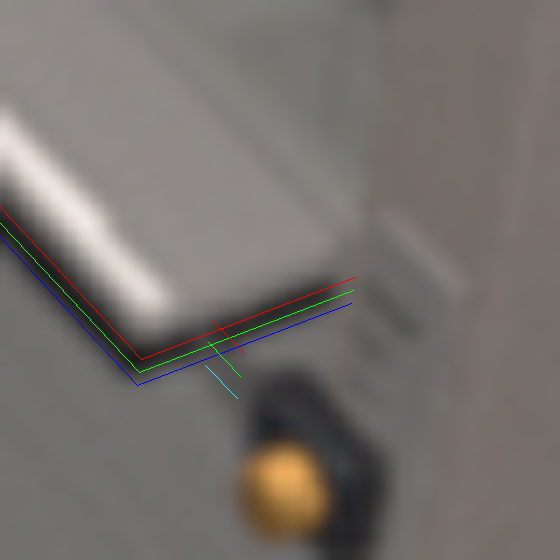

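View pics/bx4.png

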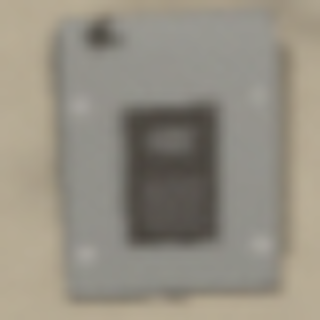

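```bash
python3 -c "
from cell import *
print(sign_off()); print(observe()['clock'])"
```

```text
the job is handed in; nothing more can be done
None
the job is handed in; nothing more can be done
```

The job is handed in. The fan rocker is pressed down on its far end, and the sash was then pushed up and left with its lip at about the pointer's height. It took about 24 s of the 56 s allowed. `sign_off` reports no verdict, so what follows rests on my own checks.

- **Rocker:** I pressed the ribbed end straight down with closed fingers until it hit its stop, which took a peak of about 44 N at the fingertips. Pictures afterwards show the far end down and the ribs shifted uphill by about 4–5 mm. It was still like that at the end.
- **Sash:** I raised it slowly with closed fingertips under the rubber strip, with no pinching, then lowered the fingers and backed out. In the last picture before hand-in the lip stood at about 0.200 m. It had not moved when I withdrew.
- **Pointer height:** My estimates ran from about 0.1975 to 0.202 m, depending on the view and on whether the network or I picked the tip. The most likely value is about 0.199 m, so the lip should match it to within 1–2 mm.
- **Loose things:** None looks moved in the last pictures, though the gripper hid part of the spanner. The arm stands clear, with the fingertips about 65 mm in front of the lip.

Two things disagreed with the description:
- **Fingertips:** They are about at the tool origin (TCP), not 22 mm ahead of it. I therefore went down onto the rocker by feel and measured the tip in the pictures before going under the lip.
- **Starting lip height:** The lip stood at about 85 mm, not the 73 mm given for its lowest place.

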